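Swap the used control vial behind the reagent bottles

TASK

The used purple-capped vial stands at the back of the white reagent rack, hemmed in by two tall bottles. First stand both bottles in the grey tray; then stand the purple-capped vial in the yellow tray and after that stand the fresh green-capped vial in the middle of the round teal spot where the old one stood; only then put the bottles back, each centred on the pad of its own colour. Keep bottles and vials upright, let go of everything and leave the white tube rack alone.

Things in the scene. Friction and masses are not known exactly. Their poses are not given: they have to be found in the camera images.
- blue_bottle_mid (a point): Loose white bottle, blue cap and band, 120 mm tall: body 44 mm across up to 90 mm, then shoulder and a 32 mm cap; 110-225 g. Point: its centre, 60 mm above its underside; z up. Starts standing on the blue pad, 24 mm from the other bottle. Grip it fore and aft (along the rack's x), best 10-25 mm above its centre, where fingers pass over the vial behind it.
- orange_bottle_mid (a point): Loose white bottle, orange cap and band, 120 mm tall: body 44 mm across up to 90 mm, then shoulder and a 32 mm cap; 110-225 g. Point: its centre, 60 mm above its underside; z up. Starts standing on the orange pad, 24 mm from the other bottle. Grip it fore and aft (along the rack's x), best 10-25 mm above its centre, where fingers pass over the vial behind it.
- old_vial_mid (a point): Loose amber glass vial, purple cap, 56 mm tall: body 32 mm across up to 40 mm, cap 29 mm across; 30-65 g. Point: its centre, 28 mm above its underside; z up. The used one; starts on the teal spot in the rack, close behind the two bottles. With the bottles gone there is finger room all round.
- new_vial_mid (a point): Loose amber glass vial, green cap, 56 mm tall: body 32 mm across up to 40 mm, cap 29 mm across; 30-65 g. Point: its centre, 28 mm above its underside; z up. The fresh one; starts on a fixed white plate (75 x 75 x 4 mm) on the bench between robot and rack.
- vial_spot (a point): Centre of the teal spot (46 mm across) on the floor of the fixed white rack, 10 mm above the bench. Axes are the rack's: x from its open front to its back, y left, z up. Rack: 140 (x) x 170 mm (y), its centre 14 mm in front (-x) of this point; walls 24 mm high, 5 mm thick at both sides and back. Pad centres: 49 mm in front of this point, 34 mm to either side; colours may be swapped.
- blue_pad: Fixed flat blue pad, 60 x 60 x 2 mm, on the front half of the rack floor: the place of the blue-capped bottle. Origin: centre of its underside, 10 mm above the bench (its top is at 12 mm); axes parallel to the rack's.
- orange_pad: Fixed flat orange pad, 60 x 60 x 2 mm, on the front half of the rack floor: the place of the orange-capped bottle. Origin: centre of its underside, 10 mm above the bench (its top is at 12 mm); axes parallel to the rack's.
- grey_tray: Fixed shallow grey tray for setting the bottles aside, 200 mm (x) by 110 mm (y), rim 12 mm high, walls and floor 4 mm thick, empty; to the left or right of the rack. Origin: centre of its underside, on the bench; x along its length, z up. Two bottles fit along its length, each 50 mm from the middle.
- yellow_tray: Fixed shallow yellow discard tray, 110 x 110 mm, rim 12 mm high, walls and floor 4 mm thick, empty; on the other side of the rack from the grey tray. Origin: centre of its underside, on the bench; z up.
- tube_rack: Bystander, leave alone: loose white block 85 x 85 x 35 mm with three thin red-capped tubes reaching 81 mm above the bench, beyond and to the left of the rack. Origin: centre of its underside; z up.
There are look-alikes about, which are no part of the job. Several things have the shape of the yellow_tray; the one meant has the colours described above. What is shaped like the part that bears blue_bottle_mid but black is not meant.

How it is judged:
On the way, in this order (a step that is already met when the one before it is completed fails the run):
1. both bottles stand in the grey tray, let go (x of blue_bottle_mid in the frame of grey_tray between -0.08 and 0.08 m and y of blue_bottle_mid in the frame of grey_tray between -0.036 and 0.036 m and z of blue_bottle_mid in the frame of grey_tray between 0.058 and 0.07 m and angle between each of blue_bottle_mid, orange_bottle_mid's own z axis and vertical below 0.15 rad and x of orange_bottle_mid in the frame of grey_tray between -0.08 and 0.08 m and y of orange_bottle_mid in the frame of grey_tray between -0.036 and 0.036 m and z of orange_bottle_mid in the frame of grey_tray between 0.058 and 0.07 m and contact force between the fingers and blue_bottle below 0.1 N and contact force between the fingers and orange_bottle below 0.1 N and contact force between the fingers and old_vial below 0.1 N and contact force between the fingers and new_vial below 0.1 N), for 0.2 s.
2. with the bottles still there, the purple-capped vial stands in the yellow tray, let go (all of step 1 and x of old_vial_mid in the frame of yellow_tray between -0.042 and 0.042 m and y of old_vial_mid in the frame of yellow_tray between -0.042 and 0.042 m and z of old_vial_mid in the frame of yellow_tray between 0.026 and 0.038 m and angle between old_vial_mid's own z axis and vertical below 0.15 rad), for 0.2 s.
3. with the bottles still in the grey tray, the green-capped vial stands on the teal spot, let go (all of step 2 and horizontal distance between new_vial_mid and vial_spot below 0.012 m and z of new_vial_mid in the frame of vial_spot between 0.022 and 0.034 m and angle between new_vial_mid's own z axis and vertical below 0.15 rad), for 0.2 s.
At the end, for the whole second after the job is handed in: Each bottle stands upright within 12 mm of the centre of the pad of its own colour, the green-capped vial stands within 12 mm of the centre of the teal spot, the purple-capped vial stands upright inside the yellow tray; all are released and at rest (horizontal distance between blue_bottle_mid and blue_pad below 0.012 m and z of blue_bottle_mid in the frame of blue_pad between 0.056 and 0.068 m and angle between each of blue_bottle_mid, orange_bottle_mid, old_vial_mid, new_vial_mid's own z axis and vertical below 0.15 rad and horizontal distance between orange_bottle_mid and orange_pad below 0.012 m and z of orange_bottle_mid in the frame of orange_pad between 0.056 and 0.068 m and x of old_vial_mid in the frame of yellow_tray between -0.042 and 0.042 m and y of old_vial_mid in the frame of yellow_tray between -0.042 and 0.042 m and z of old_vial_mid in the frame of yellow_tray between 0.026 and 0.038 m and horizontal distance between new_vial_mid and vial_spot below 0.012 m and z of new_vial_mid in the frame of vial_spot between 0.022 and 0.034 m and contact force between the fingers and blue_bottle below 0.1 N and contact force between the fingers and orange_bottle below 0.1 N and contact force between the fingers and old_vial below 0.1 N and contact force between the fingers and new_vial below 0.1 N and linear speed of each of blue_bottle, orange_bottle, old_vial, new_vial below 0.02 m/s); the robot touches nothing.
It fails at once if a bottle or vial is tipped by more than about 40 degrees (angle between any of blue_bottle_mid, orange_bottle_mid, old_vial_mid, new_vial_mid's own z axis and vertical above 0.7 rad).
It fails at once if the white tube rack is pushed by more than 20 mm (distance of tube_rack from where it was at the start of the episode above 0.02 m).
It also fails if it takes over 120 s, if anything falls off the work surface, if the arm or the gripper's body presses on something with over 40 N, if the wrist force passes 120 N, or if a joint passes its speed limit or range.

ROBOT

A 7-joint arm with a two-finger parallel gripper is mounted at the origin on the work surface. World frame = base frame: x ahead of the robot, y to its left, z up, the work surface at z = 0. Lengths are in m, angles in rad, forces in N, time in s.
With the tool pointing down it reaches from about 0.425 to 0.925 m from the base axis. Payload 6.8 kg.
Tool frame: the origin (TCP) lies midway between the tips of the shut fingers; the grasp point (between the pads) lies 19 mm behind it (bot.grasp_offset is the distance from the TCP to the grasp point, in m); z points along the fingers, x is the direction in which the jaws open and shut, and the axes are right-handed (so a half turn about z gives the same grasp; the last joint's range is limited). The gripper opens to 85 mm and grips with 20 to 120 N. Pads are 22 mm wide; open, the fingers measure 114 mm over their backs; the gripper's body (76 mm by 85 mm) begins 54 mm behind the grasp point. The pads swing forward as they close: fully open they stand 13 mm farther back than shut.
Start: joints at [1.184, 0.477, 0.022, 1.555, -0.011, 1.109, -0.083], TCP at [0.186, -0.649, 0.231] pointing down, gripper open.
Joint ranges: [-2.96, 2.96], [-0.34, 2.1], [-1.41, 1.46], [0.24, 2.44], [-1.37, 4.51], [0.17, 1.92], [-2.96, 2.96]. Speed limits (rad/s): [2.39, 2.39, 3.14, 3.14, 3.14, 3.14, 3.14].

INTERFACE

Orientations are given as a unit quaternion [w, x, y, z].
In Python, from station import bot, imaging gives the robot as it stands. The module is installed in compiled form; this text tells all that it offers.
- The arm moves only by the tool apply_moves, never from a script. Its argument "increments" is a list of rows, each a list of 7 numbers: the shift along the tool's x, y, z in mm, then the turn, a rotation vector about the tool's x, y, z in degrees, then the closure, from -1 (fully open) to 1 (shut). In form: [[dx, dy, dz, rx, ry, rz, grip], ...]. A call has exactly 8 rows; each row shifts and turns the pose as measured when the row begins, along the tool's axes as they then stand; what a row does not reach is not made up. A row lasts 1/8 s, in which the tool goes at most 62.5 mm and 10.7 degrees, less where a joint would pass 70% of its speed; a pose out of reach is approached as far as the arm can. A call with a gripper value outside its range is refused whole. The fingers move at their own pace and stop on an object; "grip_force" is the grip in N (left out, the last holds). Time passes only in rows, so rows that do not move let the fingers close, or fill a call up. It gives the time, the measured TCP pose, the force and the opening at its end, in the units of the state.
- bot.get_obs(): the state, without advancing time (a new reading comes with each control period).
- imaging.read_camera(name): name is "side" or "top"; returns the picture (400x640x3 uint8, red, green, blue); there is no depth.
- imaging.get_calibration(name): a dict with "K" (3x3 intrinsics, pixels), "extrinsics" (4x4, takes a point from camera to world coordinates). Camera axes: x right, y down, z forward; pixel columns grow to the right and rows downward; lengths in m; the calibration is good to about 2 mm. A picture is of the moment at which its call begins. get_calibration takes no time and is no camera call.
- bot.hand_in(): hands the job in, once; it reports no verdict.
The state is a dict: "t": time; "q": joint angles; "joint_vel": joint speeds; "joint_torque": joint torques, N m; "eef_pos": TCP position; "tool_rot": TCP orientation; "contact_force": force on the tool from outside, world axes, zero at the start; "torque": the same for the moment, N m; "gripper_width": opening from 0.0 (shut) to 1.0 (fully open).
Only numpy, scipy, OpenCV 4.12 (cv2) and the standard library are available. Lean on these libraries where they do the work, as an engineer would, in place of code of your own. Each camera call takes 0.05 s, during which the arm holds its last target.

## Working session

There is one attempt and no reset: what is moved stays moved. The work goes in short steps, Python scripts to look and compute and a tool call to move; the robot and the scene stay as the last step left them, time stands still between calls to the robot, and variables do not carry over. Pictures are saved under pics/ and viewed, and the job is handed in when it is done.

Besides the shell and the picture viewer there is one more tool, called after "Emit:" by a JSON object that holds its "method" and its "body", one argument or row to a line. apply_moves: Moves the arm, as the interface text tells. Its arguments: {"type":"object","properties":{"increments":{"type":"array","items":{"type":"array","items":{"type":"number"}}},"grip_force":{"type":"number"}},"required":["increments"]}

```bash
mkdir -p pics; python3 - <<'E'
from station import bot, imaging
import cv2,numpy as np
np.set_printoptions(precision=4,suppress=True)
for n in("top","side"):
    im=imaging.read_camera(n); cv2.imwrite(f"pics/{n}0.png",im[:,:,::-1]); c=imaging.get_calibration(n); print(n,c["K"],c["extrinsics"])
print(bot.get_obs(),bot.grasp_offset)
E
```

```text
top [[440.7855   0.     320.5369]
 [  0.     440.7855 200.1923]
 [  0.       0.       1.    ]] [[-0.0039 -0.9933  0.1155  0.4017]
 [-1.      0.0038 -0.0015  0.02  ]
 [ 0.0011 -0.1155 -0.9933  1.2192]
 [ 0.      0.      0.      1.    ]]
side [[464.3321   0.     323.9416]
 [  0.     464.3321 192.7517]
 [  0.       0.       1.    ]] [[-0.9446 -0.1692  0.2812  0.2071]
 [-0.3279  0.5236 -0.7863  0.9054]
 [-0.0142 -0.835  -0.5501  0.6811]
 [ 0.      0.      0.      1.    ]]
{'t': 0.1, 'q': array([ 1.1839,  0.4777,  0.0224,  1.5563, -0.0115,  1.1093, -0.0831]), 'joint_vel': array([ 0.0003, -0.0026, -0.0018, -0.0042,  0.002 , -0.0014,  0.0004]), 'joint_torque': array([  0.0048, -59.7756,   1.6137, -28.1954,   0.0128,   0.005 ,
         0.    ]), 'eef_pos': array([ 0.1856, -0.6485,  0.2304]), 'tool_rot': array([-0.0004,  0.7985, -0.602 , -0.0007]), 'contact_force': array([0.3849, 0.1105, 0.9822]), 'torque': array([-0.0482,  0.0085, -0.0283]), 'gripper_width': 1.0012155938611262} 0.0187
```

View pics/top0.png

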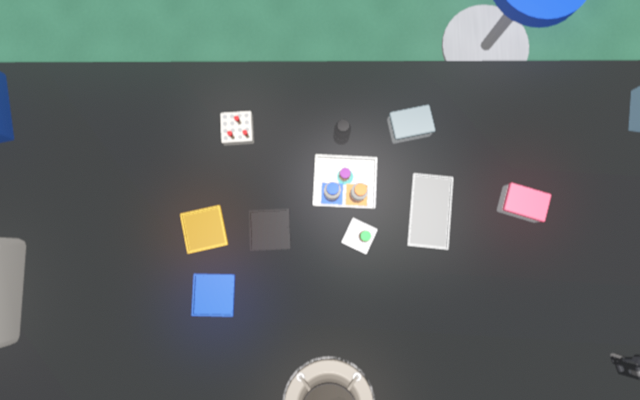

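View pics/side0.png

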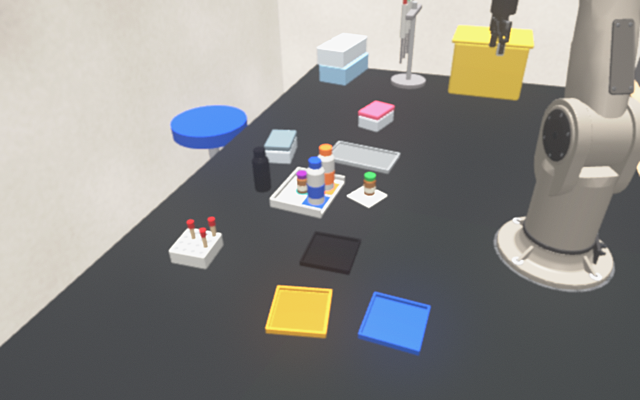

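The top view shows the rack at about (345,181), with the blue bottle at (333,190), the orange bottle at (359,191) and the purple cap at (345,174). The green vial is at (364,237) and the grey tray at (430,211). There are three tray candidates: yellow (204,229), black (270,230) and blue (213,295). Only (204,229) is yellow. The black bottle at (343,130) is the look-alike. I'll enlarge to confirm.

```bash
python3 - <<'E'
import cv2
im=cv2.imread("pics/top0.png")
cv2.imwrite("pics/c1.png",cv2.resize(im[145:265,300:460],None,fx=5,fy=5,interpolation=cv2.INTER_CUBIC))
cv2.imwrite("pics/c2.png",cv2.resize(im[190:330,170:310],None,fx=4,fy=4,interpolation=cv2.INTER_CUBIC))
im=cv2.imread("pics/side0.png")
cv2.imwrite("pics/c3.png",cv2.resize(im[130:230,250:410],None,fx=5,fy=5,interpolation=cv2.INTER_CUBIC))
E
```

```text
(no output)
```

View pics/c1.png

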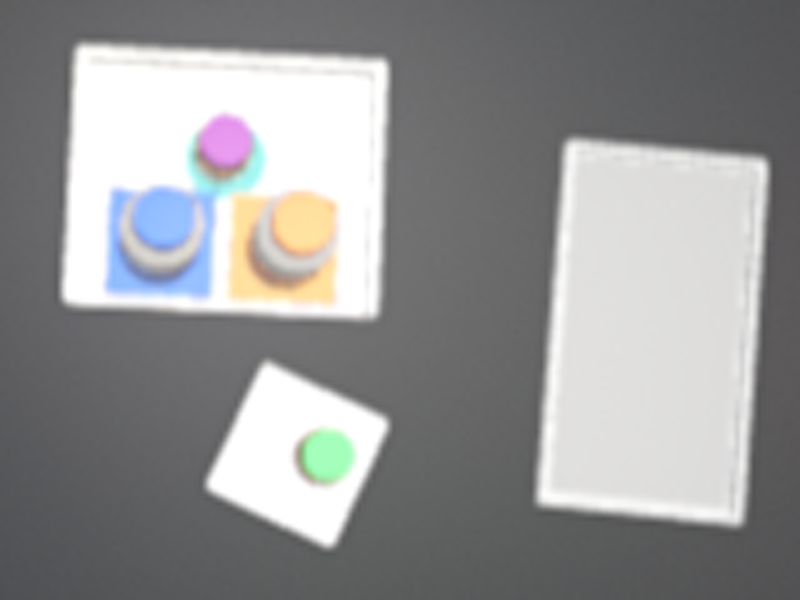

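View pics/c2.png

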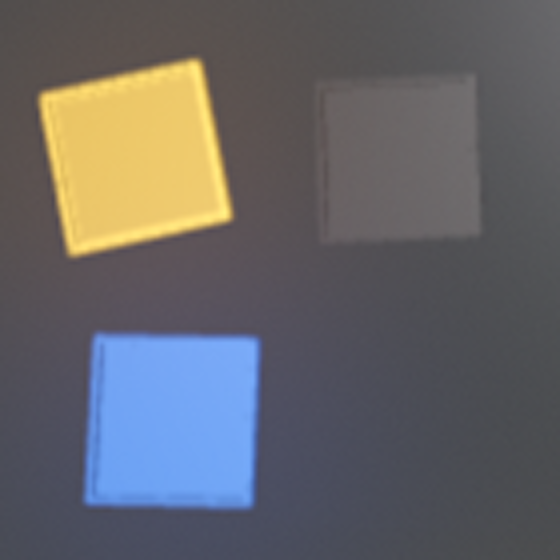

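View pics/c3.png

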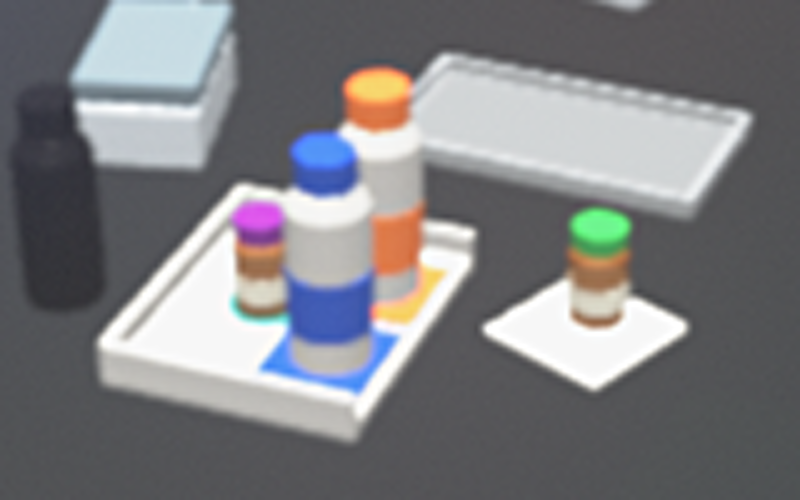

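```bash
cat > h.py <<'E'
import numpy as np, cv2
from station import bot, imaging
from scipy.spatial.transform import Rotation as R
np.set_printoptions(precision=4,suppress=True)
def ray(cam,u,v,z):
    c=imaging.get_calibration(cam);K=c["K"];E=c["extrinsics"]
    d=E[:3,:3]@np.linalg.solve(K,[u,v,1.]);o=E[:3,3];return (o+d*(z-o[2])/d[2])
def crop(u,v,x0,y0,f): return x0+(u+.5)/f-.5, y0+(v+.5)/f-.5
def snap(cam,name,box=None,f=1):
    im=imaging.read_camera(cam)
    if box: im=im[box[1]:box[3],box[0]:box[2]]
    im=cv2.resize(im,None,fx=f,fy=f,interpolation=cv2.INTER_CUBIC);cv2.imwrite(f"pics/{name}.png",im[:,:,::-1])
def rel(p,tool_x=None,tool_yaw=None):
    """move from present pose to TCP point p, jaw axis at yaw (rad, mod pi), tool down: mm & deg in tool axes"""
    o=bot.get_obs();q=o["tool_rot"];r=R.from_quat([q[1],q[2],q[3],q[0]]);M=r.as_matrix()
    d=M.T@(np.array(p)-o["eef_pos"])*1000
    s="pos %s rpy-err "%o["eef_pos"]
    yaw=np.arctan2(M[1,0],M[0,0])
    out=[d.round(1)]
    if tool_yaw is not None:
        for k in(0,np.pi):
            y=tool_yaw+k; X=np.array([np.cos(y),np.sin(y),0]);Z=np.array([0,0,-1.]);T=np.stack([X,np.cross(Z,X),Z],1)
            out.append(np.degrees(R.from_matrix(M.T@T).as_rotvec()).round(1))
    print("pos",o["eef_pos"],"yaw",np.degrees(yaw).round(1),"d",out,"w",o["gripper_width"],"F",o["contact_force"],"q7",o["q"][6], "t",o["t"])
E
python3 - <<'E'
from h import *
C=lambda u,v,z:ray("top",*crop(u,v,300,145,5),z)
D=lambda u,v,z:ray("top",*crop(u,v,170,190,4),z)
S=lambda u,v,z:ray("side",*crop(u,v,250,130,5),z)
for n,t,s,z in(("blue",(163,218),(324,154),.132),("orange",(303,223),(379,87),.132),("purple",(225,141),(259,217),.066),("green",(326,456),(601,227),.06)):
    print(n,C(*t,z),S(*s,z))
bp=np.array([C(*p,.012) for p in((110,189),(213,195),(107,290),(211,297))]);op=np.array([C(*p,.012) for p in((234,197),(336,200),(230,295),(335,303))])
print("bp",bp.mean(0),np.linalg.norm(bp-bp.mean(0),axis=1),"op",op.mean(0),np.linalg.norm(op-op.mean(0),axis=1))
for nm,cs in(("bp",bp),("op",op)):print(nm,"yaw",np.degrees(np.arctan2(*(cs[0]-cs[2]+cs[1]-cs[3])[1::-1])))
rk=np.array([C(*p,.034) for p in((76,45),(386,60))]); print("rack back",rk, np.linalg.norm(rk[0]-rk[1]))
d=rk[0]-rk[1];print("rack yaw from back",np.degrees(np.arctan2(-d[0],d[1])), "spot frm side teal")
g=np.array([C(*p,.012) for p in((567,138),(768,157),(742,525),(538,505))]);print("grey",g.mean(0),np.linalg.norm(g[0]-g[1]),np.linalg.norm(g[1]-g[2]),"yaw",np.degrees(np.arctan2(*(g[0]-g[3]+g[1]-g[2])[1::-1])))
y=np.array([D(*p,.012) for p in((38,93),(200,58),(232,218),(70,256))]);print("yel",y.mean(0),np.linalg.norm(y[0]-y[1]),np.linalg.norm(y[1]-y[2]),"yaw",np.degrees(np.arctan2(*(y[0]-y[3]+y[1]-y[2])[1::-1])))
E
```

```text
blue [ 0.558  -0.0109  0.132 ] [ 0.5561 -0.0062  0.132 ]
orange [ 0.5553 -0.0806  0.132 ] [ 0.5533 -0.0793  0.132 ]
purple [ 0.6087 -0.046   0.066 ] [ 0.6073 -0.0435  0.066 ]
green [ 0.442  -0.0976  0.06  ] [ 0.4395 -0.0973  0.06  ]
bp [ 0.5616 -0.0127  0.012 ] [0.0408 0.0396 0.0395 0.0411] op [ 0.558  -0.0809  0.012 ] [0.0397 0.0399 0.0394 0.0411]
bp yaw -1.7919917025043184
op yaw -2.180076629791494
rack back [[ 0.6681  0.0333  0.034 ]
 [ 0.6591 -0.1364  0.034 ]] 0.1700149222436069
rack yaw from back -3.0347958591585917 spot frm side teal
grey [ 0.5124 -0.2839  0.012 ] 0.11186153081732184 0.20412955065104077 yaw -6.125658714522424
yel [0.4651 0.3389 0.012 ] 0.11319722079225072 0.11235907178489468 yaw 12.671088516191567
```

```bash
cat >> h.py <<'E'
def plan(p,yawdeg,n=8,adv=1.0):
    """straight path in n rows with even turning; prints rows (tool axes) of the nominal path"""
    o=bot.get_obs();q=o["tool_rot"];M=R.from_quat([q[1],q[2],q[3],q[0]]).as_matrix();y0=np.degrees(np.arctan2(M[1,0],M[0,0]))
    dy=(yawdeg-y0+90)%180-90
    s=(np.array(p)-o["eef_pos"])*1000/n
    for i in range(n):
        a=np.radians(y0+dy*i/n);X=np.array([np.cos(a),np.sin(a),0]);Z=np.array([0,0,-1.]);Y=np.cross(Z,X)
        print([round(float(s@X)),round(float(s@Y)),round(float(s@Z)),0,0,round(-dy/n,1)])
E
python3 - <<'E'
from h import *
plan([.5545,-.0795,.2],-3,18); rel([.5545,-.0795,.2],tool_yaw=np.radians(-3))
E
```

```text
[-25, -28, 2, 0, 0, np.float64(-3.9)]
[-23, -30, 2, 0, 0, np.float64(-3.9)]
[-21, -32, 2, 0, 0, np.float64(-3.9)]
[-18, -33, 2, 0, 0, np.float64(-3.9)]
[-16, -34, 2, 0, 0, np.float64(-3.9)]
[-14, -35, 2, 0, 0, np.float64(-3.9)]
[-11, -36, 2, 0, 0, np.float64(-3.9)]
[-9, -37, 2, 0, 0, np.float64(-3.9)]
[-6, -37, 2, 0, 0, np.float64(-3.9)]
[-4, -37, 2, 0, 0, np.float64(-3.9)]
[-1, -38, 2, 0, 0, np.float64(-3.9)]
[2, -38, 2, 0, 0, np.float64(-3.9)]
[4, -37, 2, 0, 0, np.float64(-3.9)]
[7, -37, 2, 0, 0, np.float64(-3.9)]
[9, -37, 2, 0, 0, np.float64(-3.9)]
[12, -36, 2, 0, 0, np.float64(-3.9)]
[14, -35, 2, 0, 0, np.float64(-3.9)]
[17, -34, 2, 0, 0, np.float64(-3.9)]
pos [ 0.1856 -0.6485  0.2304] yaw -74.0 d [array([-445.4, -511.2,   31.1]), array([ -0.1,   0.1, -71. ]), array([  0.1,   0.1, 109. ])] w 1.0012155938611262 F [0.3849 0.1105 0.9822] q7 -0.0830821000683583 t 0.1
```

Emit:
{"method": "apply_moves", "body": {
  "increments": [
    [-25,-28,0,0,0,-4,-1],
    [-23,-30,0,0,0,-4,-1],
    [-21,-32,0,0,0,-4,-1],
    [-18,-33,0,0,0,-4,-1],
    [-16,-34,0,0,0,-4,-1],
    [-14,-35,0,0,0,-4,-1],
    [-11,-36,0,0,0,-4,-1],
    [-9,-37,0,0,0,-4,-1]
  ],
  "grip_force": 40
}}

```text
t: 1.1
eef_pos: [0.3478, -0.386, 0.2269]
tool_rot: [-0.002, 0.936, -0.353, -0.004]
contact_force: [-0.2, -0.5, 0.2]
gripper_width: 1.003
```

```bash
python3 - <<'E'
from h import *
plan([.5545,-.0795,.2],-3,11); rel([.5545,-.0795,.2],tool_yaw=np.radians(-3))
E
```

```text
[-4, -33, 2, 0, 0, np.float64(-3.5)]
[-2, -34, 2, 0, 0, np.float64(-3.5)]
[0, -34, 2, 0, 0, np.float64(-3.5)]
[2, -34, 2, 0, 0, np.float64(-3.5)]
[4, -33, 2, 0, 0, np.float64(-3.5)]
[6, -33, 2, 0, 0, np.float64(-3.5)]
[8, -33, 2, 0, 0, np.float64(-3.5)]
[10, -32, 2, 0, 0, np.float64(-3.5)]
[12, -31, 2, 0, 0, np.float64(-3.5)]
[14, -31, 2, 0, 0, np.float64(-3.5)]
[16, -30, 2, 0, 0, np.float64(-3.5)]
pos [ 0.3478 -0.386   0.2269] yaw -41.3 d [array([ -47.1, -366.6,   27.4]), array([ -0.2,   0.4, -38.3]), array([  0.5,   0.2, 141.7])] w 1.0025306258864624 F [-0.1513 -0.4922  0.2314] q7 -0.06135268064016983 t 1.1
```

Emit:
{"method": "apply_moves", "body": {
  "increments": [
    [-5,-46,3,0,0,-4.8,-1],
    [-2,-46,3,0,0,-4.8,-1],
    [2,-46,3,0,0,-4.8,-1],
    [5,-46,3,0,0,-4.8,-1],
    [9,-45,3,0,0,-4.8,-1],
    [12,-45,3,0,0,-4.8,-1],
    [16,-43,3,0,0,-4.8,-1],
    [20,-42,3,0,0,-4.8,-1]
  ]
}}

```text
t: 2.1
eef_pos: [0.5524, -0.0667, 0.2011]
tool_rot: [-0.002, 1.0, -0.016, -0.004]
contact_force: [0.2, -0.8, 0.3]
gripper_width: 1.0
```

```bash
python3 - <<'E'
from h import *
rel([.5545,-.0795,.076],tool_yaw=np.radians(-3))
E
```

```text
pos [ 0.5524 -0.0667  0.2011] yaw -1.8 d [array([  3.6,  13.3, 125. ]), array([-0.3,  0.5,  1.2]), array([  -0.8,   -0.4, -178.8])] w 1.000300698081262 F [ 0.2268 -0.8231  0.3056] q7 -0.20403718121809455 t 2.1
```

Emit:
{"method": "apply_moves", "body": {
  "increments": [
    [4,13,5,-0.3,0.5,1.2,-1],
    [0,0,0,0,0,0,-1],
    [0,0,20,0,0,0,-1],
    [0,0,25,0,0,0,-1],
    [0,0,25,0,0,0,-1],
    [0,0,25,0,0,0,-1],
    [0,0,20,0,0,0,-1],
    [0,0,5,0,0,0,-1]
  ]
}}

```text
t: 3.1
eef_pos: [0.5539, -0.0827, 0.0728]
tool_rot: [0.001, 1.0, -0.029, -0.001]
contact_force: [-0.6, -0.2, 1.2]
gripper_width: 1.001
```

```bash
python3 - <<'E'
from h import *
rel([.5545,-.0795,.07],tool_yaw=np.radians(-3))
snap("side","s1",(230,80,430,230),4);snap("top","t1",(290,130,450,250),5)
E
```

```text
pos [ 0.5539 -0.0827  0.0728] yaw -3.4 d [array([ 0.4, -3.2,  2.8]), array([ 0.1,  0.1, -0.4]), array([  0.1,  -0.1, 179.6])] w 1.0007606461562528 F [-0.5534 -0.2192  1.2109] q7 -0.3043119984078691 t 3.1
```

View pics/s1.png

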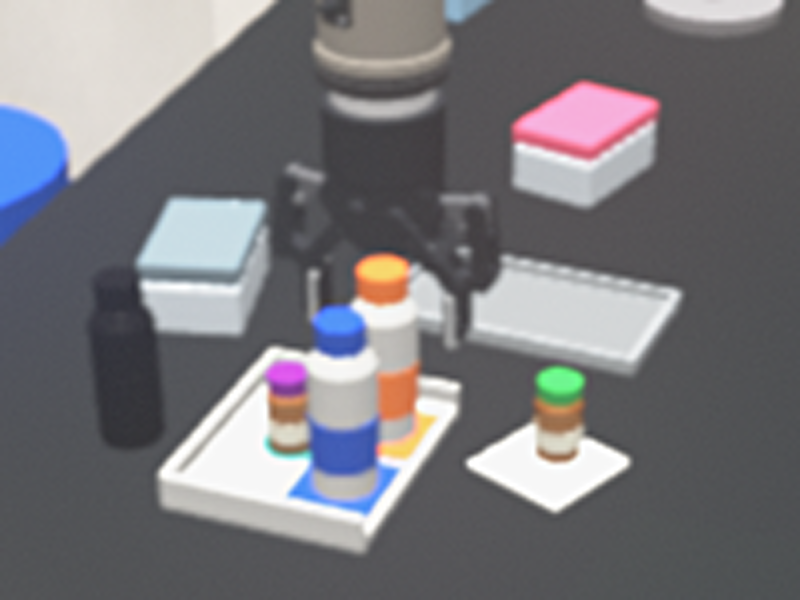

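View pics/t1.png

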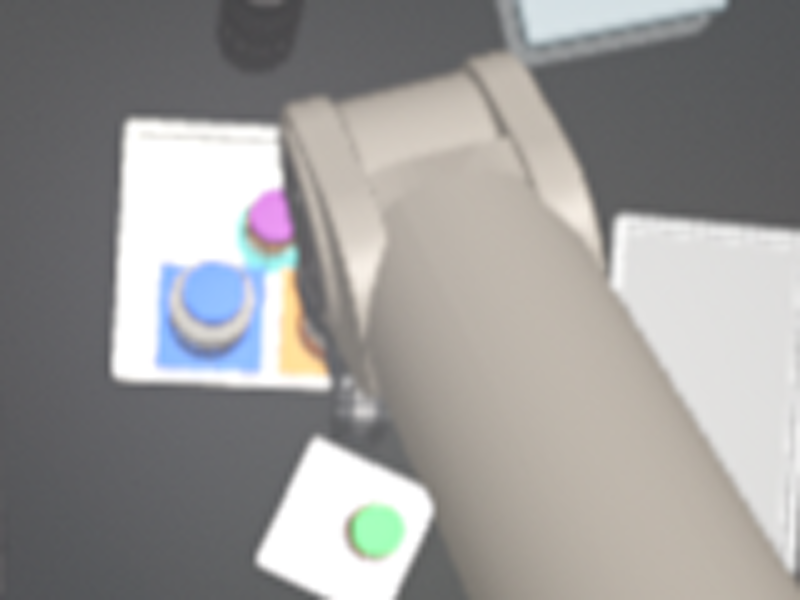

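The fingers straddle the orange bottle (its cap is at (382,268) in the crop), with the vial well below the rear fingertip. I'll trim the pose and close.

Emit:
{"method": "apply_moves", "body": {
  "increments": [
    [0,-3,5,0,0,0,-1],
    [0,0,0,0,0,0,-1],
    [0,0,0,0,0,0,1],
    [0,0,0,0,0,0,1],
    [0,0,0,0,0,0,1],
    [0,0,0,0,0,0,1],
    [0,0,0,0,0,0,1],
    [0,0,0,0,0,0,1]
  ]
}}

```text
t: 4.2
eef_pos: [0.5563, -0.0795, 0.0711]
tool_rot: [0.001, 1.0, -0.029, 0.002]
contact_force: [-0.1, -0.6, 0.5]
gripper_width: 0.501
```

```bash
python3 - <<'E'
from h import *
rel([.5545,-.0795,.07],tool_yaw=np.radians(-3))
snap("side","s2",(230,80,430,230),4)
E
```

```text
pos [ 0.5563 -0.0795  0.0711] yaw -3.4 d [array([-1.8,  0.1,  1.1]), array([ 0.1, -0.2, -0.4]), array([ -0.4,  -0.2, 179.6])] w 0.5008036017941718 F [-0.1292 -0.5922  0.4841] q7 -0.3140217274120302 t 4.2
```

View pics/s2.png

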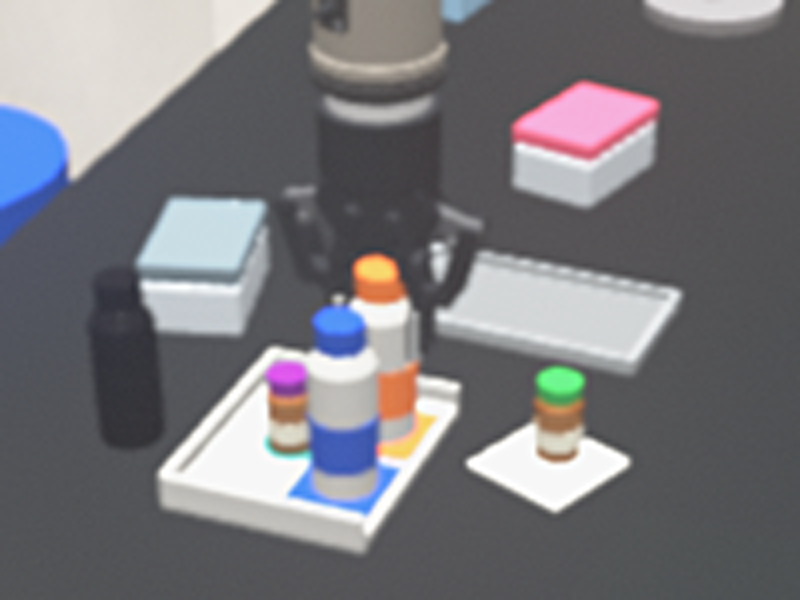

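The jaws hold the bottle at an opening of 0.50, about 43 mm, and it still stands upright. I'll lift it and carry it to the far half of the grey tray.

Emit:
{"method": "apply_moves", "body": {
  "increments": [
    [0,0,-10,0,0,0,1],
    [0,0,-20,0,0,0,1],
    [0,0,-25,0,0,0,1],
    [0,0,-25,0,0,0,1],
    [2,20,0,0,0,0,1],
    [4,40,0,0,0,0,1],
    [4,45,0,0,0,0,1],
    [4,45,0,0,0,0,1]
  ]
}}

```text
t: 5.25
eef_pos: [0.5623, -0.228, 0.1574]
tool_rot: [-0.0, 1.0, -0.024, 0.003]
contact_force: [0.8, -0.1, -2.6]
gripper_width: 0.497
```

Emit:
{"method": "apply_moves", "body": {
  "increments": [
    [3,40,0,0,0,0,1],
    [1,19,0,0,0,0,1],
    [0,0,0,0,0,0,1],
    [0,0,0,0,0,0,1],
    [0,0,0,0,0,0,1],
    [0,0,0,0,0,0,1],
    [0,0,0,0,0,0,1],
    [0,0,0,0,0,0,1]
  ]
}}

```text
t: 6.25
eef_pos: [0.5634, -0.2853, 0.1583]
tool_rot: [-0.001, 1.0, -0.023, 0.003]
contact_force: [0.4, 0.2, -2.4]
gripper_width: 0.501
```

```bash
python3 - <<'E'
from h import *
rel([.562,-.289,.064],tool_yaw=np.radians(-3))
snap("side","s3",(230,50,430,200),4)
E
```

```text
pos [ 0.5634 -0.2853  0.1583] yaw -2.6 d [array([-1.8,  4. , 94.2]), array([-0.2, -0.3,  0.4]), array([   0.5,   -0.3, -179.6])] w 0.5010122860440722 F [ 0.3818  0.1603 -2.4338] q7 0.12537271846390752 t 6.25
```

View pics/s3.png

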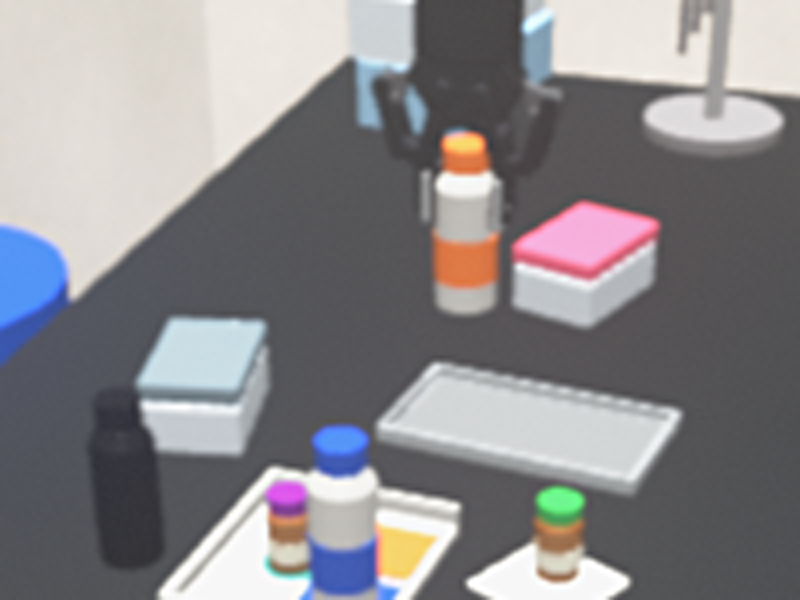

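The orange bottle hangs upright in the jaws. I'll lower it into the far half of the tray.

Emit:
{"method": "apply_moves", "body": {
  "increments": [
    [-2,4,20,0,0,0,1],
    [0,0,25,0,0,0,1],
    [0,0,22,0,0,0,1],
    [0,0,15,0,0,0,1],
    [0,0,8,0,0,0,1],
    [0,0,3,0,0,0,1],
    [0,0,0,0,0,0,1],
    [0,0,0,0,0,0,1]
  ]
}}

```text
t: 7.3
eef_pos: [0.5603, -0.2914, 0.0638]
tool_rot: [-0.0, 1.0, -0.024, 0.002]
contact_force: [0.1, -0.5, -2.9]
gripper_width: 0.503
```

```bash
python3 - <<'E'
from h import *
rel([.562,-.289,.063],tool_yaw=np.radians(-3))
snap("side","s4",(230,80,430,230),4)
E
```

```text
pos [ 0.5603 -0.2914  0.0638] yaw -2.8 d [array([ 1.6, -2.5,  0.8]), array([-0. , -0.2,  0.2]), array([   0.3,   -0. , -179.8])] w 0.5028498692873185 F [ 0.0552 -0.5239 -2.9116] q7 0.08077421141389905 t 7.3
```

View pics/s4.png

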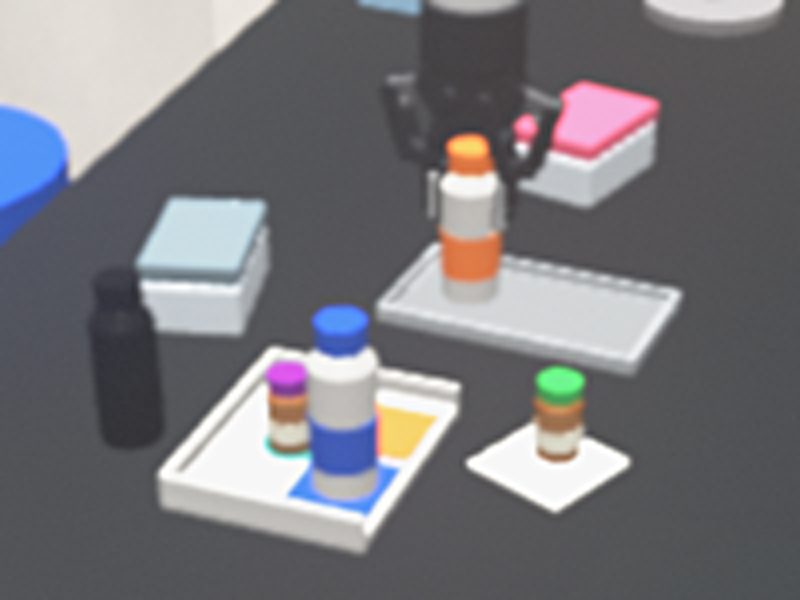

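Emit:
{"method": "apply_moves", "body": {
  "increments": [
    [0,0,2,0,0,0,1],
    [0,0,0,0,0,0,1],
    [0,0,0,0,0,0,-1],
    [0,0,0,0,0,0,-1],
    [0,0,0,0,0,0,-1],
    [0,0,0,0,0,0,-1],
    [0,0,0,0,0,0,-1],
    [0,0,-10,0,0,0,-1]
  ]
}}

```text
t: 8.35
eef_pos: [0.5602, -0.2914, 0.0717]
tool_rot: [-0.0, 1.0, -0.024, 0.001]
contact_force: [0.8, 0.8, 0.4]
gripper_width: 1.002
```

Emit:
{"method": "apply_moves", "body": {
  "increments": [
    [0,0,-25,0,0,0,-1],
    [0,0,-30,0,0,0,-1],
    [0,0,-30,0,0,0,-1],
    [0,0,-25,0,0,0,-1],
    [0,0,-5,0,0,0,-1],
    [0,0,0,0,0,0,-1],
    [0,0,0,0,0,0,-1],
    [0,0,0,0,0,0,-1]
  ]
}}

```text
t: 9.35
eef_pos: [0.5595, -0.2911, 0.1917]
tool_rot: [-0.0, 1.0, -0.024, 0.001]
contact_force: [1.0, -0.2, -0.3]
gripper_width: 1.0
```

```bash
python3 - <<'E'
from h import *
rel([.558,-.010,.071],tool_yaw=np.radians(-3))
snap("side","s5",(230,80,430,230),4)
snap("top","t5",(300,130,460,250),5)
E
```

```text
pos [ 0.5595 -0.2911  0.1917] yaw -2.8 d [array([ -15.3, -280.6,  120.9]), array([-0. , -0.1,  0.2]), array([   0.2,   -0.1, -179.8])] w 1.0002791848532329 F [ 1.0423 -0.2278 -0.2661] q7 0.14743929746945614 t 9.35
```

View pics/s5.png

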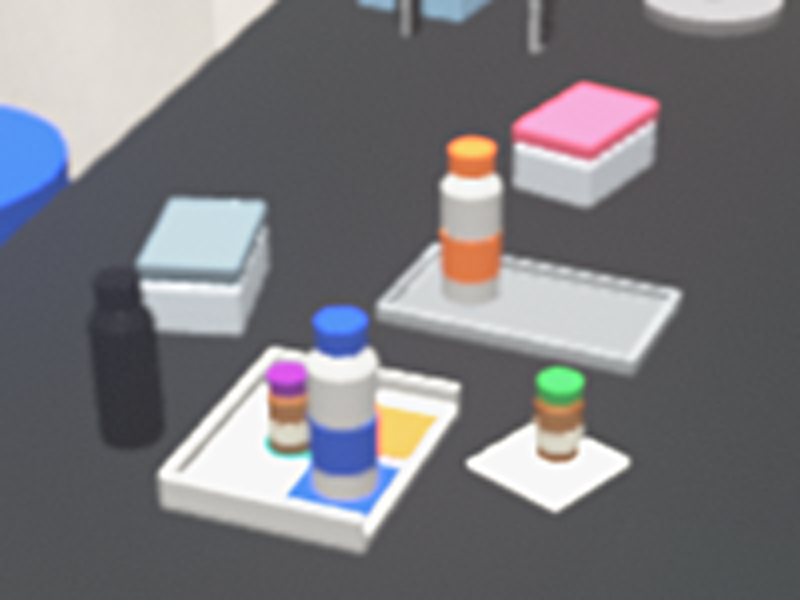

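View pics/t5.png

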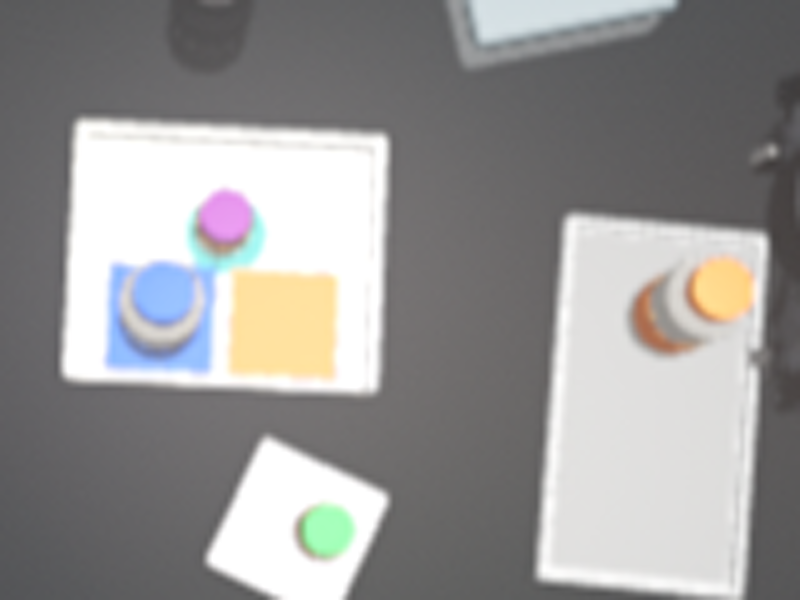

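The orange bottle stands in the grey tray, with its cap at (722,289) in the top crop. I'll compare that with the placing pose, then go to blue.

```bash
python3 - <<'E'
from h import *
C=lambda u,v,z:ray("top",*crop(u,v,300,130,5),z)
S=lambda u,v,z:ray("side",*crop(u,v,230,80,4),z)
print(C(722,289,.124),S(472,150,.124))
o=np.array([C(*p,.012) for p in((231,269),(339,276),(336,378),(228,372))]);print(o.mean(0))
print("blue",C(163,293,.132),S(340,320,.132))
E
```

```text
[ 0.5602 -0.2918  0.124 ] [ 0.5571 -0.2877  0.124 ]
[ 0.558  -0.0807  0.012 ]
blue [ 0.558  -0.0109  0.132 ] [ 0.5569 -0.0099  0.132 ]
```

Emit:
{"method": "apply_moves", "body": {
  "increments": [
    [-1,-20,0,0,0,0,-1],
    [-2,-40,0,0,0,0,-1],
    [-2,-50,0,0,0,0,-1],
    [-3,-50,0,0,0,0,-1],
    [-3,-50,0,0,0,0,-1],
    [-2,-40,0,0,0,0,-1],
    [-2,-25,0,0,0,0,-1],
    [0,-5,0,0,0,0,-1]
  ]
}}

```text
t: 10.45
eef_pos: [0.5546, 0.0088, 0.1912]
tool_rot: [-0.002, 1.0, -0.021, 0.0]
contact_force: [-0.2, -0.9, -0.3]
gripper_width: 1.001
```

```bash
python3 - <<'E'
from h import *
rel([.558,-.010,.071],tool_yaw=np.radians(-3))
E
```

```text
pos [0.5546 0.0088 0.1912] yaw -2.4 d [array([  4.1,  19.2, 120.1]), array([-0.3, -0. ,  0.6]), array([   0. ,   -0.4, -179.4])] w 1.001371595548034 F [-0.2339 -0.8896 -0.2653] q7 -0.3690636687536397 t 10.45
```

Emit:
{"method": "apply_moves", "body": {
  "increments": [
    [4,20,5,-0.3,0,0.6,-1],
    [0,0,0,0,0,0,-1],
    [0,0,20,0,0,0,-1],
    [0,0,25,0,0,0,-1],
    [0,0,25,0,0,0,-1],
    [0,0,22,0,0,0,-1],
    [0,0,12,0,0,0,-1],
    [0,0,3,0,0,0,-1]
  ]
}}

```text
t: 11.45
eef_pos: [0.5586, -0.0234, 0.0755]
tool_rot: [0.002, 0.999, -0.034, 0.0]
contact_force: [0.1, 0.1, 0.6]
gripper_width: 1.001
```

```bash
python3 - <<'E'
from h import *
rel([.558,-.011,.071],tool_yaw=np.radians(-3))
E
```

```text
pos [ 0.5586 -0.0234  0.0755] yaw -3.9 d [array([ -1.4, -12.4,   4.4]), array([ 0.3, -0.1, -0.9]), array([ -0.1,  -0.4, 179.1])] w 1.0012108858239872 F [0.1479 0.1115 0.6058] q7 -0.43802632985414214 t 11.45
```

Emit:
{"method": "apply_moves", "body": {
  "increments": [
    [-1,-5,2,0,0,-0.5,-1],
    [0,-4,2,0,0,0,-1],
    [0,-1,0,0,0,0,-1],
    [0,0,0,0,0,0,-1],
    [0,0,0,0,0,0,-1],
    [0,0,0,0,0,0,-1],
    [0,0,0,0,0,0,-1],
    [0,0,0,0,0,0,-1]
  ]
}}

```text
t: 12.45
eef_pos: [0.5599, -0.0127, 0.0735]
tool_rot: [0.002, 1.0, -0.03, 0.002]
contact_force: [-0.3, 0.7, -0.4]
gripper_width: 1.002
```

```bash
python3 - <<'E'
from h import *
rel([.558,-.011,.071],tool_yaw=np.radians(-3))
E
```

```text
pos [ 0.5599 -0.0127  0.0735] yaw -3.4 d [array([-2. , -1.6,  2.5]), array([ 0.3, -0.3, -0.4]), array([ -0.5,  -0.4, 179.6])] w 1.0018012993692114 F [-0.3464  0.7197 -0.4286] q7 -0.45339894441502065 t 12.45
```

Emit:
{"method": "apply_moves", "body": {
  "increments": [
    [-2,-1,2,0,0,0,-1],
    [0,0,0,0,0,0,-1],
    [0,0,0,0,0,0,1],
    [0,0,0,0,0,0,1],
    [0,0,0,0,0,0,1],
    [0,0,0,0,0,0,1],
    [0,0,0,0,0,0,1],
    [0,0,0,0,0,0,1]
  ]
}}

```text
t: 13.45
eef_pos: [0.5579, -0.0116, 0.0715]
tool_rot: [0.002, 1.0, -0.03, 0.002]
contact_force: [-0.3, 0.3, 0.1]
gripper_width: 0.501
```

Emit:
{"method": "apply_moves", "body": {
  "increments": [
    [0,0,-10,0,0,0,1],
    [0,0,-20,0,0,0,1],
    [0,0,-22,0,0,0,1],
    [0,0,-22,0,0,0,1],
    [0,0,-15,0,0,0,1],
    [0,0,0,0,0,0,1],
    [0,0,0,0,0,0,1],
    [0,0,0,0,0,0,1]
  ]
}}

```text
t: 14.45
eef_pos: [0.5548, -0.0115, 0.1624]
tool_rot: [0.002, 1.0, -0.03, -0.0]
contact_force: [-0.7, 0.5, -2.1]
gripper_width: 0.503
```

```bash
python3 - <<'E'
from h import *
rel([.4627,-.279,.160],tool_yaw=np.radians(-3))
snap("side","s6",(230,50,430,200),4)
E
```

```text
pos [ 0.5548 -0.0115  0.1624] yaw -3.4 d [array([-76.2, 272.5,   3.7]), array([ 0.3,  0. , -0.4]), array([  0. ,  -0.4, 179.6])] w 0.5025756060090861 F [-0.7151  0.4716 -2.1006] q7 -0.3789096540935159 t 14.45
```

View pics/s6.png

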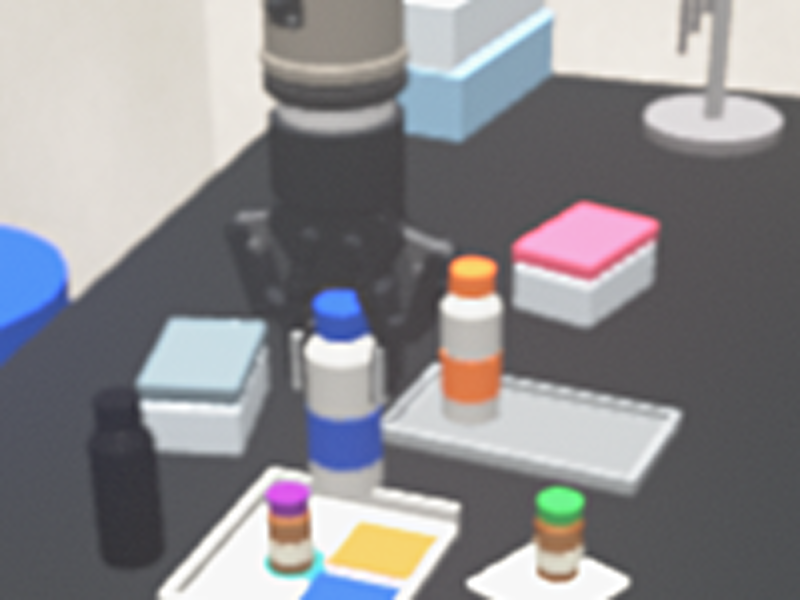

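Blue is held upright and clear of the rack. I'll carry it to the near half of the grey tray.

Emit:
{"method": "apply_moves", "body": {
  "increments": [
    [-6,20,0,0,0,0,1],
    [-12,40,0,0,0,0,1],
    [-13,45,0,0,0,0,1],
    [-13,45,0,0,0,0,1],
    [-13,45,0,0,0,0,1],
    [-8,30,0,0,0,0,1],
    [-3,15,0,0,0,0,1],
    [-2,5,0,0,0,0,1]
  ]
}}

```text
t: 15.5
eef_pos: [0.4674, -0.2563, 0.1589]
tool_rot: [0.0, 1.0, -0.027, -0.003]
contact_force: [-0.5, 0.9, -1.8]
gripper_width: 0.499
```

```bash
python3 - <<'E'
from h import *
rel([.4627,-.279,.064],tool_yaw=np.radians(-3))
E
```

```text
pos [ 0.4674 -0.2563  0.1589] yaw -3.1 d [array([-2.9, 22.8, 94.9]), array([ 0. ,  0.4, -0.1]), array([  0.6,  -0.1, 179.9])] w 0.49866708513983404 F [-0.4937  0.9126 -1.7525] q7 0.14339829616856378 t 15.5
```

Emit:
{"method": "apply_moves", "body": {
  "increments": [
    [-3,15,0,0,0.3,0,1],
    [0,7,0,0,0,0,1],
    [0,0,15,0,0,0,1],
    [0,0,22,0,0,0,1],
    [0,0,22,0,0,0,1],
    [0,0,15,0,0,0,1],
    [0,0,8,0,0,0,1],
    [0,0,2,0,0,0,1]
  ]
}}

```text
t: 16.5
eef_pos: [0.4653, -0.2738, 0.0694]
tool_rot: [-0.001, 1.0, -0.023, -0.0]
contact_force: [0.2, 0.0, -1.9]
gripper_width: 0.504
```

```bash
python3 - <<'E'
from h import *
rel([.4627,-.279,.064],tool_yaw=np.radians(-3))
snap("side","s7",(230,80,430,230),4)
E
```

```text
pos [ 0.4653 -0.2738  0.0694] yaw -2.7 d [array([-2.4,  5.4,  5.4]), array([-0.1,  0. ,  0.3]), array([  -0. ,   -0.2, -179.7])] w 0.5041711882830399 F [ 0.1996  0.0145 -1.8688] q7 0.11652642838393762 t 16.5
```

View pics/s7.png

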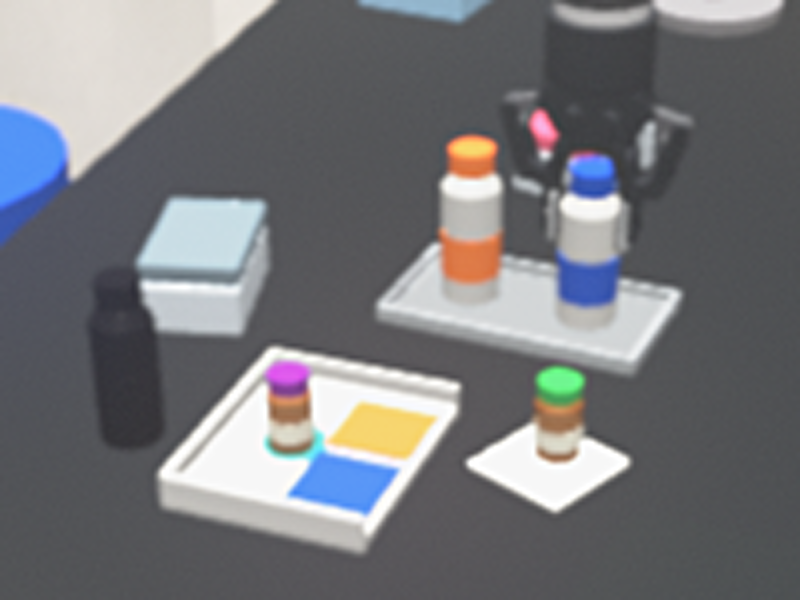

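Blue is over the near half of the tray. I'll lower it the last 6 mm, release and back off.

Emit:
{"method": "apply_moves", "body": {
  "increments": [
    [-2,5,3,0,0,0,1],
    [0,0,2,0,0,0,1],
    [0,0,1,0,0,0,1],
    [0,0,1,0,0,0,1],
    [0,0,0,0,0,0,-1],
    [0,0,0,0,0,0,-1],
    [0,0,0,0,0,0,-1],
    [0,0,0,0,0,0,-1]
  ]
}}

```text
t: 17.55
eef_pos: [0.4651, -0.2802, 0.0646]
tool_rot: [0.0, 1.0, -0.024, 0.002]
contact_force: [0.2, -0.2, 0.7]
gripper_width: 0.998
```

Emit:
{"method": "apply_moves", "body": {
  "increments": [
    [0,0,0,0,0,0,-1],
    [0,0,-15,0,0,0,-1],
    [0,0,-25,0,0,0,-1],
    [0,0,-30,0,0,0,-1],
    [0,0,-30,0,0,0,-1],
    [0,0,-10,0,0,0,-1],
    [0,0,0,0,0,0,-1],
    [0,0,0,0,0,0,-1]
  ]
}}

```text
t: 18.55
eef_pos: [0.4643, -0.2798, 0.1808]
tool_rot: [0.0, 1.0, -0.023, 0.003]
contact_force: [0.0, 0.2, -0.9]
gripper_width: 0.998
```

```bash
python3 - <<'E'
from h import *
rel([.608,-.0465,.13],tool_yaw=np.radians(-3))
plan([.608,-.0465,.17],-3,8)
snap("side","s8",(230,80,430,230),4)
snap("top","t8",(300,130,460,250),5)
E
```

```text
pos [ 0.4643 -0.2798  0.1808] yaw -2.7 d [array([ 132.4, -239.8,   51.4]), array([ 0. , -0.3,  0.3]), array([   0.5,    0. , -179.7])] w 0.9983514976976555 F [ 0.0383  0.2047 -0.8645] q7 0.212768791344969 t 18.55
[17, -30, 1, 0, 0, np.float64(0.0)]
[17, -30, 1, 0, 0, np.float64(0.0)]
[17, -30, 1, 0, 0, np.float64(0.0)]
[17, -30, 1, 0, 0, np.float64(0.0)]
[16, -30, 1, 0, 0, np.float64(0.0)]
[16, -30, 1, 0, 0, np.float64(0.0)]
[16, -30, 1, 0, 0, np.float64(0.0)]
[16, -30, 1, 0, 0, np.float64(0.0)]
```

View pics/s8.png

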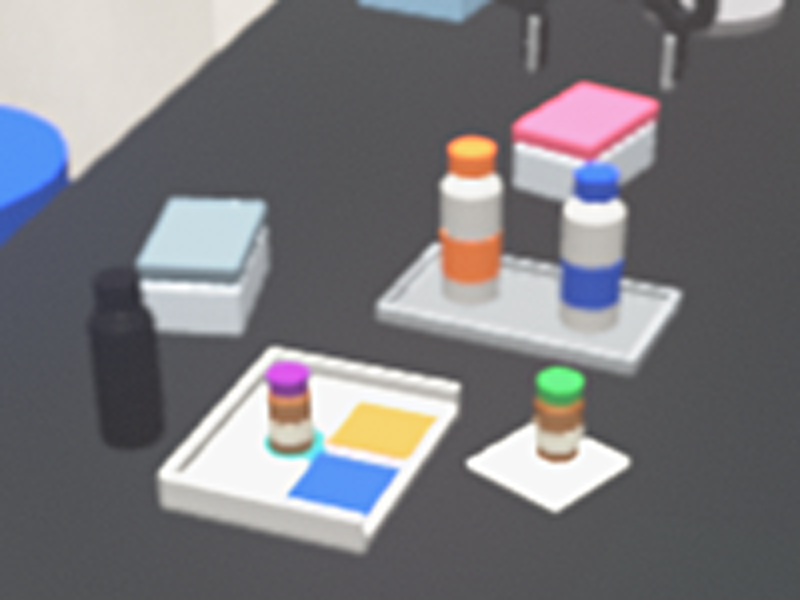

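View pics/t8.png

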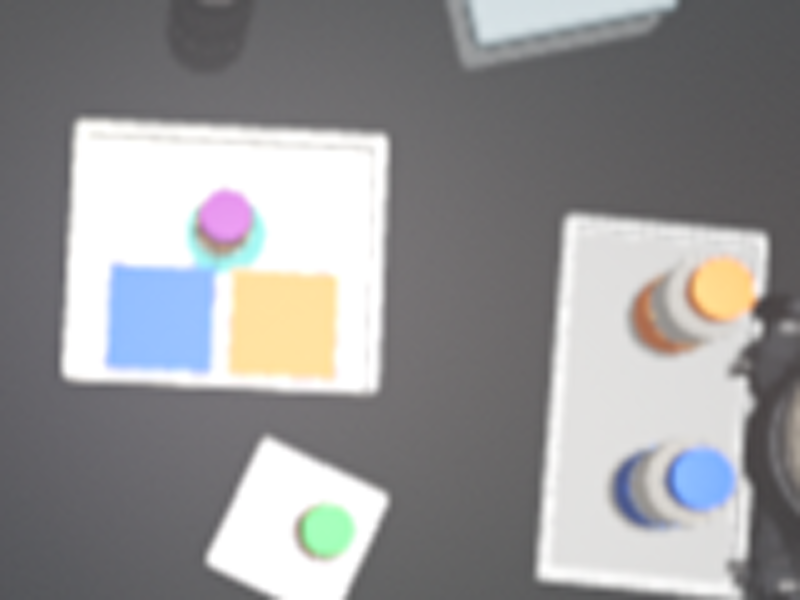

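Step 1 looks met. In the top crop the orange cap is at (722,289) and the blue cap at (700,477), both upright in the grey tray. The purple vial at (225,216) is next.

```bash
python3 - <<'E'
from h import *
C=lambda u,v,z:ray("top",*crop(u,v,300,130,5),z)
print("blue",C(700,477,.124),"purple",C(225,216,.066),"teal",C(226.5,233,.01))
b=np.array([C(*p,.012) for p in((110,264),(214,268),(211,372),(107,369))]);print("bluepad",b.mean(0))
E
```

```text
blue [ 0.4658 -0.2775  0.124 ] purple [ 0.6087 -0.046   0.066 ] teal [ 0.6091 -0.0499  0.01  ]
bluepad [ 0.5613 -0.0128  0.012 ]
```

Emit:
{"method": "apply_moves", "body": {
  "increments": [
    [12,-20,0,0,0,0,-1],
    [18,-35,0,0,0,0,-1],
    [22,-40,0,0,0,0,-1],
    [22,-40,0,0,0,0,-1],
    [22,-40,0,0,0,0,-1],
    [15,-28,0,0,0,0,-0.3],
    [8,-15,0,0,0,0,-0.3],
    [0,-2,0,0,0,0,-0.3]
  ]
}}

```text
t: 19.65
eef_pos: [0.5933, -0.0605, 0.1726]
tool_rot: [-0.002, 1.0, -0.025, -0.004]
contact_force: [-0.5, -0.7, -1.4]
gripper_width: 0.651
```

```bash
python3 - <<'E'
from h import *
rel([.6087,-.046,.13],tool_yaw=np.radians(-3))
E
```

```text
pos [ 0.5933 -0.0605  0.1726] yaw -2.9 d [array([ 15. , -15.2,  42.5]), array([-0.2,  0.5,  0.1]), array([  -0.7,   -0.3, -179.9])] w 0.6506437853258799 F [-0.4797 -0.6609 -1.396 ] q7 -0.2707120043888311 t 19.65
```

Emit:
{"method": "apply_moves", "body": {
  "increments": [
    [12,-12,15,-0.2,0.5,0,-0.3],
    [3,-3,15,0,0,0,-0.3],
    [0,0,10,0,0,0,-0.3],
    [0,0,3,0,0,0,-0.3],
    [0,0,0,0,0,0,-0.3],
    [0,0,0,0,0,0,-0.3],
    [0,0,0,0,0,0,-0.3],
    [0,0,0,0,0,0,-0.3]
  ]
}}

```text
t: 20.65
eef_pos: [0.6081, -0.0509, 0.1258]
tool_rot: [0.002, 1.0, -0.028, -0.0]
contact_force: [-0.7, -0.3, 0.3]
gripper_width: 0.649
```

```bash
python3 - <<'E'
from h import *
rel([.6087,-.046,.021],tool_yaw=np.radians(-3))
E
```

```text
pos [ 0.6081 -0.0509  0.1258] yaw -3.2 d [array([  0.4,  -5.3, 104.7]), array([ 0.2,  0.1, -0.2]), array([  0.1,  -0.3, 179.8])] w 0.6485328768002342 F [-0.7317 -0.2781  0.347 ] q7 -0.3320801420936428 t 20.65
```

Emit:
{"method": "apply_moves", "body": {
  "increments": [
    [0,-5,15,0,0,0,-0.3],
    [0,0,20,0,0,0,-0.3],
    [0,0,20,0,0,0,-0.3],
    [0,0,15,0,0,0,-0.3],
    [0,0,8,0,0,0,-0.3],
    [0,0,3,0,0,0,-0.3],
    [0,0,0,0,0,0,-0.3],
    [0,0,0,0,0,0,-0.3]
  ]
}}

```text
t: 21.65
eef_pos: [0.6078, -0.0456, 0.0381]
tool_rot: [0.002, 1.0, -0.028, -0.001]
contact_force: [-0.0, 1.1, 0.9]
gripper_width: 0.65
```

```bash
python3 - <<'E'
from h import *
rel([.6087,-.046,.021],tool_yaw=np.radians(-3))
snap("side","s9",(230,80,430,230),4)
E
```

```text
pos [ 0.6078 -0.0456  0.0381] yaw -3.2 d [array([ 0.9,  0.3, 17.1]), array([ 0.2,  0.1, -0.2]), array([  0.2,  -0.3, 179.8])] w 0.6498877014049421 F [-0.0146  1.1283  0.8952] q7 -0.40057534422088253 t 21.65
```

View pics/s9.png

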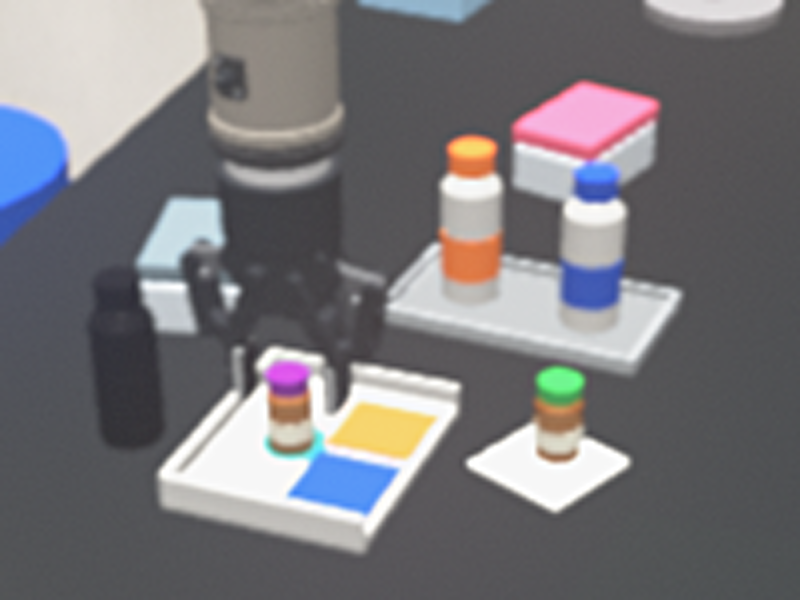

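The fingers straddle the purple vial, whose cap is at (289,375). I'll go down 16 mm and close.

Emit:
{"method": "apply_moves", "body": {
  "increments": [
    [0,0,8,0,0,0,-0.3],
    [0,0,6,0,0,0,-0.3],
    [0,0,2,0,0,0,-0.3],
    [0,0,0,0,0,0,1],
    [0,0,0,0,0,0,1],
    [0,0,0,0,0,0,1],
    [0,0,0,0,0,0,1],
    [0,0,0,0,0,0,1]
  ],
  "grip_force": 30
}}

```text
t: 22.7
eef_pos: [0.6083, -0.0458, 0.0219]
tool_rot: [0.002, 1.0, -0.028, -0.0]
contact_force: [0.6, 0.2, -1.2]
gripper_width: 0.364
```

Emit:
{"method": "apply_moves", "body": {
  "increments": [
    [0,0,-10,0,0,0,1],
    [0,0,-20,0,0,0,1],
    [0,0,-25,0,0,0,1],
    [0,0,-25,0,0,0,1],
    [0,0,-10,0,0,0,1],
    [0,0,0,0,0,0,1],
    [0,0,0,0,0,0,1],
    [0,0,0,0,0,0,1]
  ]
}}

```text
t: 23.7
eef_pos: [0.6086, -0.0454, 0.1189]
tool_rot: [0.002, 1.0, -0.028, 0.0]
contact_force: [-0.4, -0.4, -0.4]
gripper_width: 0.365
```

```bash
python3 - <<'E'
from h import *
rel([.465,.339,.12],tool_yaw=np.radians(30))
plan([.465,.339,.12],30,12)
snap("side","s10",(230,80,430,230),4)
E
```

```text
pos [ 0.6086 -0.0454  0.1189] yaw -3.2 d [array([-164.9, -375.7,   -2.7]), array([  0.2,   0. , -33.2]), array([  0. ,  -0.3, 146.8])] w 0.36455718508601603 F [-0.3978 -0.4236 -0.4213] q7 -0.34693518166046977 t 23.7
[-14, -31, 0, 0, 0, np.float64(-2.8)]
[-12, -32, 0, 0, 0, np.float64(-2.8)]
[-11, -32, 0, 0, 0, np.float64(-2.8)]
[-9, -33, 0, 0, 0, np.float64(-2.8)]
[-7, -33, 0, 0, 0, np.float64(-2.8)]
[-6, -34, 0, 0, 0, np.float64(-2.8)]
[-4, -34, 0, 0, 0, np.float64(-2.8)]
[-3, -34, 0, 0, 0, np.float64(-2.8)]
[-1, -34, 0, 0, 0, np.float64(-2.8)]
[1, -34, 0, 0, 0, np.float64(-2.8)]
[2, -34, 0, 0, 0, np.float64(-2.8)]
[4, -34, 0, 0, 0, np.float64(-2.8)]
```

View pics/s10.png

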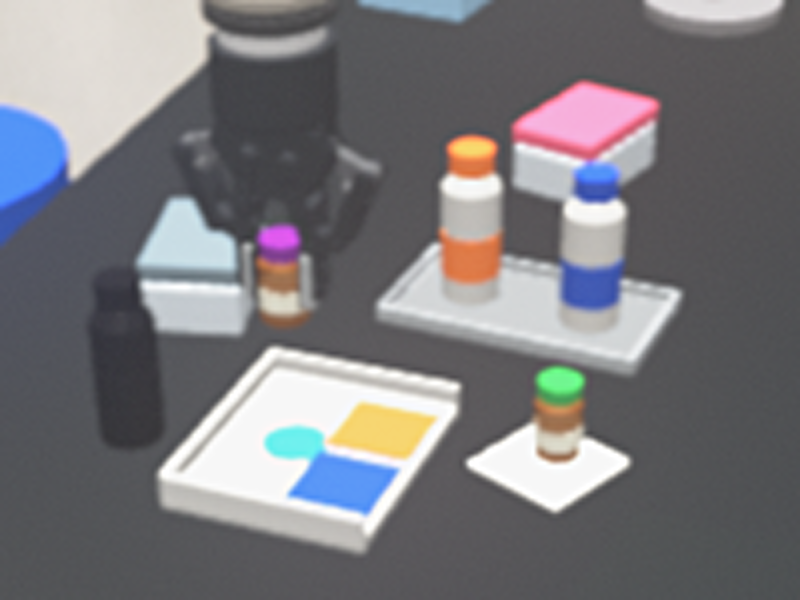

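Purple is lifted upright and the teal spot at (295,441) is clear. I'll carry it to the yellow tray, keeping the yaw fixed.

Emit:
{"method": "apply_moves", "body": {
  "increments": [
    [-9,-20,0,0,0,0,1],
    [-17,-40,0,0,0,0,1],
    [-20,-45,0,0,0,0,1],
    [-20,-45,0,0,0,0,1],
    [-20,-45,0,0,0,0,1],
    [-20,-45,0,0,0,0,1],
    [-18,-40,0,0,0,0,1],
    [-14,-32,0,0,0,0,1]
  ]
}}

```text
t: 24.75
eef_pos: [0.4763, 0.2904, 0.1152]
tool_rot: [0.001, 1.0, -0.027, -0.003]
contact_force: [-0.3, -0.5, -0.4]
gripper_width: 0.362
```

```bash
python3 - <<'E'
from h import *
rel([.465,.339,.12],tool_yaw=np.radians(-3))
E
```

```text
pos [0.4763 0.2904 0.1152] yaw -3.1 d [array([-13.9, -47.9,  -4.8]), array([ 0.1,  0.3, -0.1]), array([  0.5,  -0.1, 179.9])] w 0.36198845623092346 F [-0.3151 -0.4539 -0.4219] q7 -1.001562890964867 t 24.75
```

Emit:
{"method": "apply_moves", "body": {
  "increments": [
    [-7,-24,0,0,0,0,1],
    [-4,-13,0,0,0,0,1],
    [-2,-5,0,0,0,0,1],
    [0,0,10,0,0,0,1],
    [0,0,20,0,0,0,1],
    [0,0,20,0,0,0,1],
    [0,0,15,0,0,0,1],
    [0,0,3,0,0,0,1]
  ]
}}

```text
t: 25.75
eef_pos: [0.4593, 0.334, 0.0401]
tool_rot: [0.002, 1.0, -0.025, -0.005]
contact_force: [-0.2, 0.4, -0.0]
gripper_width: 0.358
```

```bash
python3 - <<'E'
from h import *
rel([.465,.339,.016],tool_yaw=np.radians(-3))
snap("side","s11",(200,200,400,350),4)
E
```

```text
pos [0.4593 0.334  0.0401] yaw -2.9 d [array([ 5.7, -5.4, 24.1]), array([0.3, 0.6, 0.1]), array([  -0.9,    0.5, -179.9])] w 0.35777650780065395 F [-0.1887  0.4194 -0.0395] q7 -1.1464362814990232 t 25.75
```

View pics/s11.png

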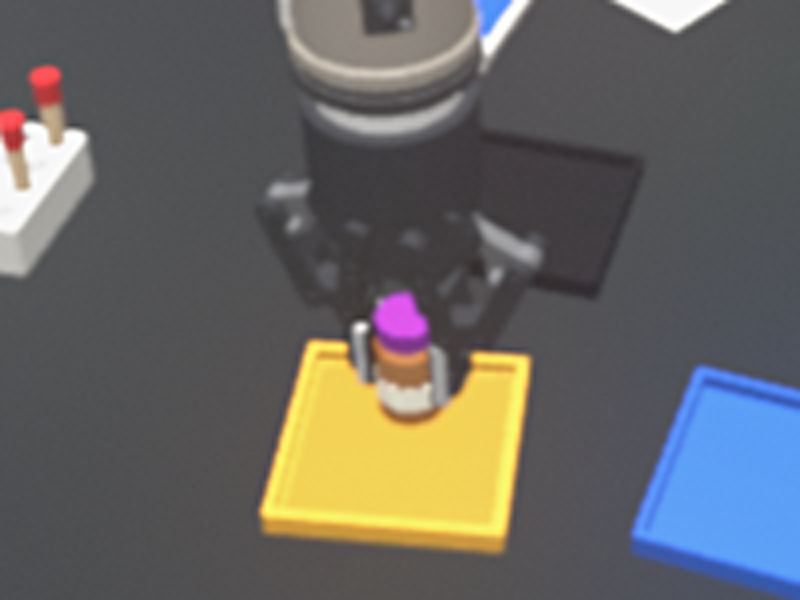

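The purple vial hangs over the yellow tray at (403,350). I'll correct 5 mm and lower it.

Emit:
{"method": "apply_moves", "body": {
  "increments": [
    [5,-4,6,0.2,0.5,0,1],
    [0,0,7,0,0,0,1],
    [0,0,6,0,0,0,1],
    [0,0,3,0,0,0,1],
    [0,0,1,0,0,0,1],
    [0,0,0,0,0,0,1],
    [0,0,0,0,0,0,1],
    [0,0,0,0,0,0,1]
  ]
}}

```text
t: 26.8
eef_pos: [0.4661, 0.3391, 0.0174]
tool_rot: [-0.0, 1.0, -0.025, 0.001]
contact_force: [0.2, 0.3, -1.0]
gripper_width: 0.36
```

```bash
python3 - <<'E'
from h import *
rel([.465,.339,.016],tool_yaw=np.radians(-3))
E
```

```text
pos [0.4661 0.3391 0.0174] yaw -2.9 d [array([-1.1,  0.2,  1.4]), array([-0.1, -0.1,  0.1]), array([   0.2,   -0.1, -179.9])] w 0.360084246653187 F [ 0.1624  0.2789 -0.9797] q7 -1.1734281376500355 t 26.8
```

Emit:
{"method": "apply_moves", "body": {
  "increments": [
    [0,0,1.5,0,0,0,1],
    [0,0,0,0,0,0,1],
    [0,0,0,0,0,0,-1],
    [0,0,0,0,0,0,-1],
    [0,0,0,0,0,0,-1],
    [0,0,0,0,0,0,-1],
    [0,0,0,0,0,0,-1],
    [0,0,-10,0,0,0,-1]
  ]
}}

```text
t: 27.8
eef_pos: [0.4658, 0.3388, 0.0258]
tool_rot: [-0.0, 1.0, -0.025, 0.001]
contact_force: [0.4, -0.2, 0.4]
gripper_width: 0.998
```

Emit:
{"method": "apply_moves", "body": {
  "increments": [
    [0,0,-20,0,0,0,-1],
    [0,0,-30,0,0,0,-1],
    [0,0,-30,0,0,0,-1],
    [0,0,-30,0,0,0,-1],
    [0,0,-10,0,0,0,-1],
    [0,0,0,0,0,0,-1],
    [0,0,0,0,0,0,-1],
    [0,0,0,0,0,0,-1]
  ]
}}

```text
t: 28.8
eef_pos: [0.4655, 0.3391, 0.1551]
tool_rot: [-0.001, 1.0, -0.025, 0.002]
contact_force: [0.8, 0.5, -0.3]
gripper_width: 0.999
```

```bash
python3 - <<'E'
from h import *
rel([.442,-.0975,.12],tool_yaw=np.radians(-3))
snap("side","s12",(200,180,400,330),4)
snap("top","t12",(170,190,310,310),5)
E
```

```text
pos [0.4655 0.3391 0.1551] yaw -2.9 d [array([ -1.9, 437.3,  34.1]), array([-0.1, -0.2,  0.1]), array([   0.4,   -0.2, -179.9])] w 0.9993196171064247 F [ 0.7968  0.5389 -0.2907] q7 -1.0549713175894806 t 28.8
```

View pics/s12.png

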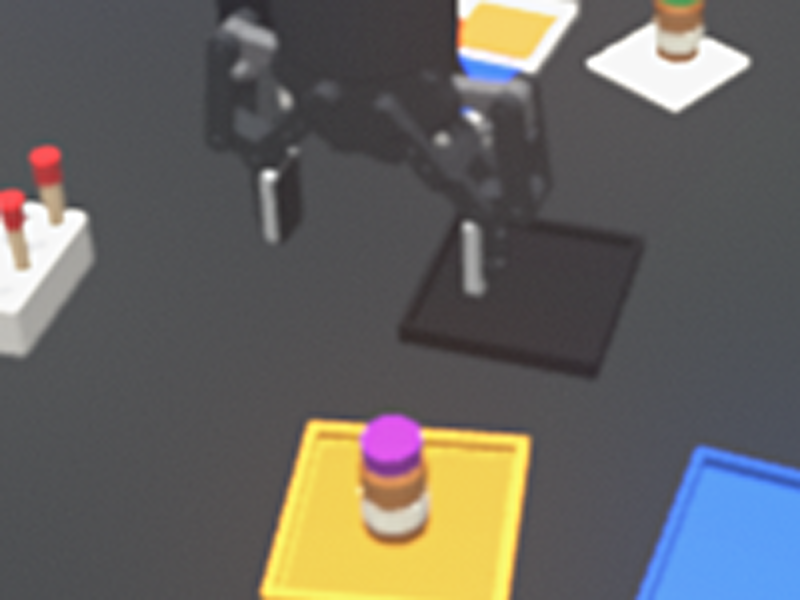

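View pics/t12.png

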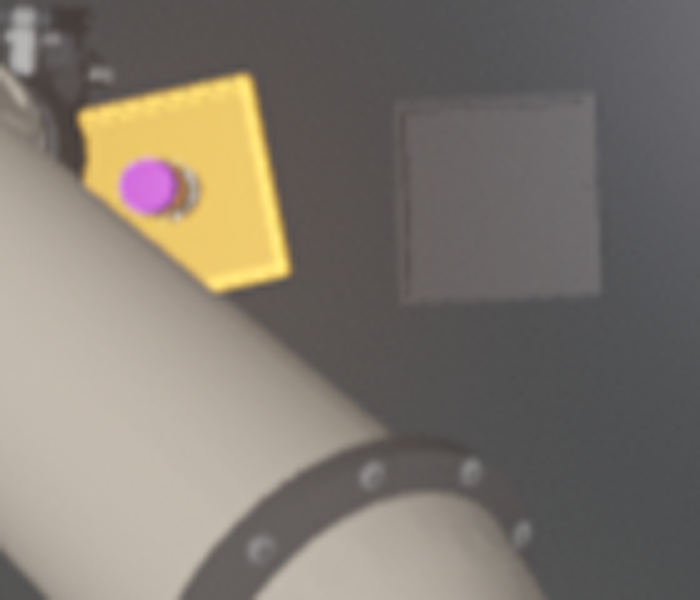

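Purple stands in the yellow tray, with its cap at (392,440) in the side crop and (150,187) in the top crop. Next is the green vial at (.442,-.0976).

Emit:
{"method": "apply_moves", "body": {
  "increments": [
    [0,20,0,0,0,0,-1],
    [0,45,0,0,0,0,-1],
    [0,55,0,0,0,0,-1],
    [0,55,0,0,0,0,-1],
    [0,55,0,0,0,0,-1],
    [0,55,0,0,0,0,-1],
    [0,45,0,0,0,0,-1],
    [0,30,0,0,0,0,-1]
  ]
}}

```text
t: 29.9
eef_pos: [0.4416, -0.0388, 0.1518]
tool_rot: [0.001, 1.0, -0.026, -0.0]
contact_force: [0.0, 0.4, 0.5]
gripper_width: 1.004
```

```bash
python3 - <<'E'
from h import *
rel([.442,-.0975,.12],tool_yaw=np.radians(-3))
E
```

```text
pos [ 0.4416 -0.0388  0.1518] yaw -3.0 d [array([ 3.5, 58.6, 31.8]), array([ 0.1,  0. , -0. ]), array([  0.1,  -0.1, 180. ])] w 1.0042399350319016 F [0.0355 0.3939 0.5333] q7 -0.2628316803717749 t 29.9
```

Emit:
{"method": "apply_moves", "body": {
  "increments": [
    [2,28,0,0,0,0,-0.3],
    [1,16,0,0,0,0,-0.3],
    [0,5,0,0,0,0,-0.3],
    [0,0,10,0,0,0,-0.3],
    [0,0,20,0,0,0,-0.3],
    [0,0,10,0,0,0,-0.3],
    [0,0,0,0,0,0,-0.3],
    [0,0,0,0,0,0,-0.3]
  ]
}}

```text
t: 30.9
eef_pos: [0.4364, -0.0934, 0.1088]
tool_rot: [0.001, 1.0, -0.029, -0.002]
contact_force: [-1.0, 0.0, -0.0]
gripper_width: 0.648
```

```bash
python3 - <<'E'
from h import *
rel([.442,-.0975,.016],tool_yaw=np.radians(-3))
E
```

```text
pos [ 0.4364 -0.0934  0.1088] yaw -3.4 d [array([ 6.2,  3.5, 92.8]), array([ 0.1,  0.3, -0.4]), array([  0.4,  -0.2, 179.6])] w 0.6480847374792204 F [-0.9684  0.0372 -0.0359] q7 -0.19085441471766484 t 30.9
```

Emit:
{"method": "apply_moves", "body": {
  "increments": [
    [6,3,5,0,0.3,-0.4,-0.3],
    [0,0,15,0,0,0,-0.3],
    [0,0,20,0,0,0,-0.3],
    [0,0,12,0,0,0,-0.3],
    [0,0,3,0,0,0,-0.3],
    [0,0,0,0,0,0,-0.3],
    [0,0,0,0,0,0,-0.3],
    [0,0,0,0,0,0,-0.3]
  ]
}}

```text
t: 31.9
eef_pos: [0.4444, -0.0973, 0.0518]
tool_rot: [0.001, 1.0, -0.026, 0.002]
contact_force: [-0.4, -0.2, 0.3]
gripper_width: 0.652
```

```bash
python3 - <<'E'
from h import *
rel([.442,-.0975,.016],tool_yaw=np.radians(-3))
snap("side","s13",(270,100,470,250),4)
E
```

```text
pos [ 0.4444 -0.0973  0.0518] yaw -3.0 d [array([-2.5,  0.2, 35.8]), array([ 0.2, -0.3,  0. ]), array([   0.4,    0.3, -180. ])] w 0.6516997780674186 F [-0.3748 -0.2464  0.255 ] q7 -0.25862619636369377 t 31.9
```

View pics/s13.png

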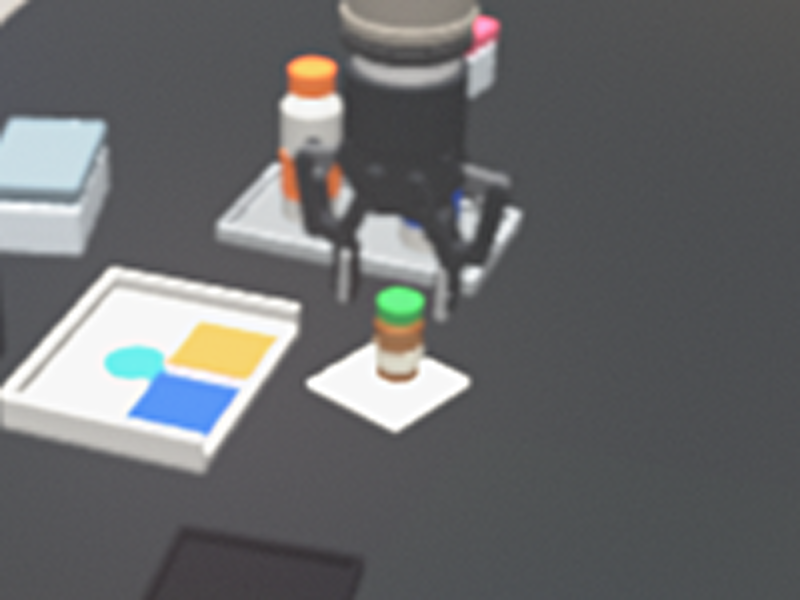

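The fingers straddle the green cap at (401,303). I'll go down and grip.

Emit:
{"method": "apply_moves", "body": {
  "increments": [
    [-2,0,10,0,0,0,-0.3],
    [0,0,12,0,0,0,-0.3],
    [0,0,7,0,0,0,-0.3],
    [0,0,2,0,0,0,-0.3],
    [0,0,0,0,0,0,-0.3],
    [0,0,0,0,0,0,-0.3],
    [0,0,0,0,0,0,-0.3],
    [0,0,0,0,0,0,-0.3]
  ]
}}

```text
t: 32.95
eef_pos: [0.4427, -0.0974, 0.0189]
tool_rot: [0.002, 1.0, -0.026, 0.003]
contact_force: [-0.3, -0.1, 0.5]
gripper_width: 0.65
```

```bash
python3 - <<'E'
from h import *
rel([.442,-.0975,.016],tool_yaw=np.radians(-3))
E
```

```text
pos [ 0.4427 -0.0974  0.0189] yaw -3.0 d [array([-0.7,  0.1,  2.9]), array([ 0.2, -0.3,  0. ]), array([   0.5,    0.3, -180. ])] w 0.650135758684765 F [-0.3481 -0.1102  0.4764] q7 -0.3057242503493261 t 32.95
```

Emit:
{"method": "apply_moves", "body": {
  "increments": [
    [-0.5,0,2.5,-0.2,-0.3,0,-0.3],
    [0,0,0,0,0,0,-0.3],
    [0,0,0,0,0,0,1],
    [0,0,0,0,0,0,1],
    [0,0,0,0,0,0,1],
    [0,0,0,0,0,0,1],
    [0,0,0,0,0,0,1],
    [0,0,0,0,0,0,1]
  ]
}}

```text
t: 33.95
eef_pos: [0.4423, -0.0974, 0.0165]
tool_rot: [0.003, 1.0, -0.026, -0.0]
contact_force: [0.2, -0.5, -0.1]
gripper_width: 0.359
```

Emit:
{"method": "apply_moves", "body": {
  "increments": [
    [0,0,-10,0,0,0,1],
    [0,0,-20,0,0,0,1],
    [0,0,-25,0,0,0,1],
    [0,0,-25,0,0,0,1],
    [0,0,-10,0,0,0,1],
    [0,0,0,0,0,0,1],
    [0,0,0,0,0,0,1],
    [0,0,0,0,0,0,1]
  ]
}}

```text
t: 34.95
eef_pos: [0.4409, -0.0966, 0.1096]
tool_rot: [0.003, 1.0, -0.026, -0.001]
contact_force: [-0.9, 0.2, -0.4]
gripper_width: 0.362
```

```bash
python3 - <<'E'
from h import *
rel([.609,-.0497,.11],tool_yaw=np.radians(-3))
snap("side","s14",(270,80,470,230),4)
E
```

```text
pos [ 0.4409 -0.0966  0.1096] yaw -2.9 d [array([165.5, -55.5,  -1.3]), array([0.4, 0.2, 0.1]), array([  -0.2,    0.6, -179.9])] w 0.3622437322081973 F [-0.8595  0.2443 -0.4093] q7 -0.18677951619487326 t 34.95
```

View pics/s14.png

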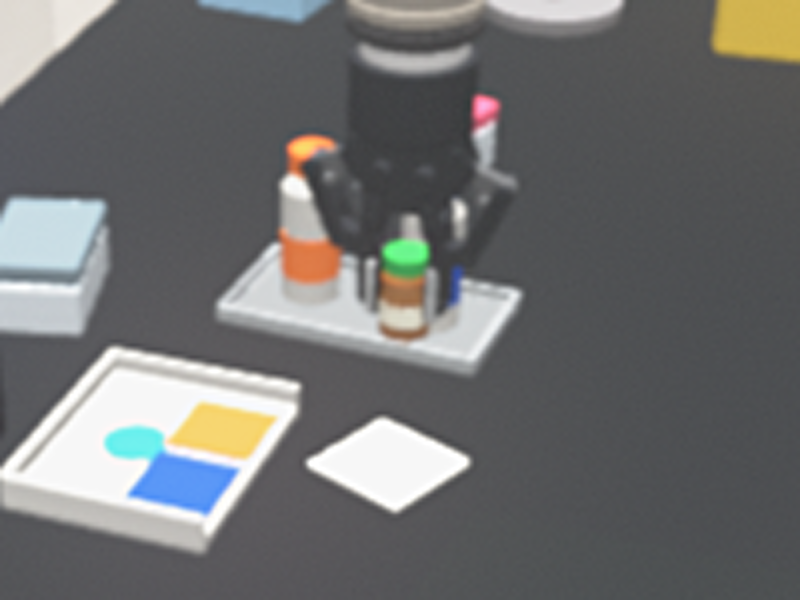

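Green is held upright. I'll carry it over the teal spot.

Emit:
{"method": "apply_moves", "body": {
  "increments": [
    [15,-5,0,0,0,0,1],
    [28,-9,0,0,0,0,1],
    [32,-11,0,0,0,0,1],
    [32,-11,0,0,0,0,1],
    [25,-9,0,0,0,0,1],
    [12,-4,0,0,0,0,1],
    [4,-1,0,0,0,0,1],
    [0,0,0,0,0,0,1]
  ]
}}

```text
t: 36.0
eef_pos: [0.599, -0.0507, 0.1051]
tool_rot: [0.003, 1.0, -0.026, -0.003]
contact_force: [0.2, 0.5, -0.1]
gripper_width: 0.367
```

```bash
python3 - <<'E'
from h import *
rel([.609,-.0497,.022],tool_yaw=np.radians(-3))
E
```

```text
pos [ 0.599  -0.0507  0.1051] yaw -2.9 d [array([10.5, -1.9, 83. ]), array([0.3, 0.3, 0.1]), array([  -0.5,    0.5, -179.9])] w 0.36705016229816495 F [ 0.2493  0.466  -0.1026] q7 -0.3102142725573813 t 36.0
```

Emit:
{"method": "apply_moves", "body": {
  "increments": [
    [6,-1,10,0.3,0.3,0,1],
    [3,0,18,0,0,0,1],
    [1,0,18,0,0,0,1],
    [0,0,12,0,0,0,1],
    [0,0,5,0,0,0,1],
    [0,0,0,0,0,0,1],
    [0,0,0,0,0,0,1],
    [0,0,0,0,0,0,1]
  ]
}}

```text
t: 37.0
eef_pos: [0.6072, -0.0518, 0.037]
tool_rot: [0.0, 1.0, -0.026, -0.001]
contact_force: [-0.0, 0.6, 0.2]
gripper_width: 0.36
```

```bash
python3 - <<'E'
from h import *
rel([.609,-.0497,.0225],tool_yaw=np.radians(-3))
snap("side","s15",(230,80,430,230),4)
E
```

```text
pos [ 0.6072 -0.0518  0.037 ] yaw -3.0 d [array([ 1.8, -2.2, 14.5]), array([ 0. ,  0.2, -0. ]), array([  0.3,  -0.1, 180. ])] w 0.35987165490827216 F [-0.032   0.5958  0.2023] q7 -0.34752143693617055 t 37.0
```

View pics/s15.png

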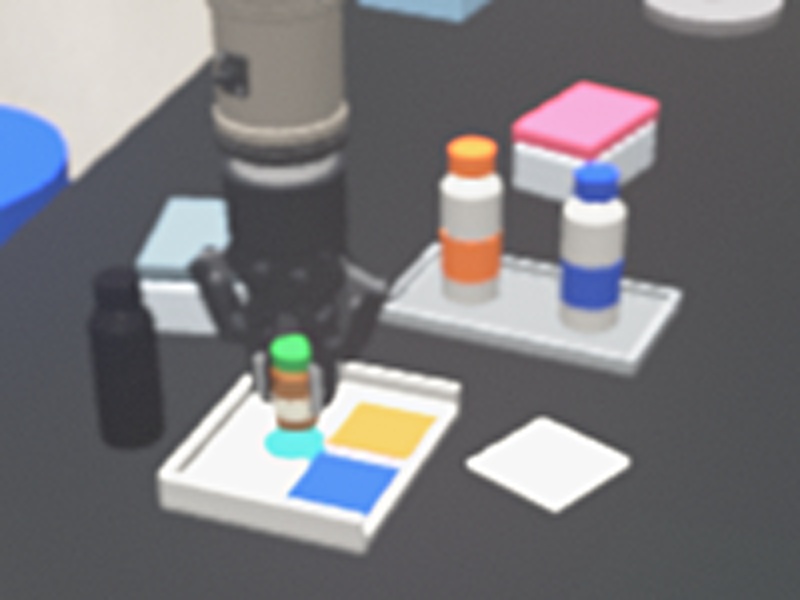

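The green vial hangs over the teal spot at (295,441). I'll lower it and open only to -0.3, to stay clear of the back wall.

Emit:
{"method": "apply_moves", "body": {
  "increments": [
    [2,-2,5,0,0,0,1],
    [0,0,5,0,0,0,1],
    [0,0,3,0,0,0,1],
    [0,0,1,0,0,0,1],
    [0,0,0,0,0,0,1],
    [0,0,0,0,0,0,1],
    [0,0,0,0,0,0,1],
    [0,0,0,0,0,0,1]
  ]
}}

```text
t: 38.05
eef_pos: [0.6098, -0.0498, 0.0227]
tool_rot: [0.0, 1.0, -0.027, -0.001]
contact_force: [-0.1, -0.1, -0.6]
gripper_width: 0.363
```

```bash
python3 - <<'E'
from h import *
rel([.609,-.0497,.0225],tool_yaw=np.radians(-3))
E
```

```text
pos [ 0.6098 -0.0498  0.0227] yaw -3.0 d [array([-0.8, -0.1,  0.2]), array([ 0. ,  0.1, -0. ]), array([  0.2,  -0.1, 180. ])] w 0.36282856963453197 F [-0.0649 -0.1021 -0.5987] q7 -0.35953147458340495 t 38.05
```

Emit:
{"method": "apply_moves", "body": {
  "increments": [
    [0,0,0.5,0,0,0,1],
    [0,0,0,0,0,0,-0.3],
    [0,0,0,0,0,0,-0.3],
    [0,0,0,0,0,0,-0.3],
    [0,0,0,0,0,0,-0.3],
    [0,0,0,0,0,0,-0.3],
    [0,0,-10,0,0,0,-0.3],
    [0,0,-20,0,0,0,-0.3]
  ]
}}

```text
t: 39.05
eef_pos: [0.6089, -0.0497, 0.0526]
tool_rot: [0.0, 1.0, -0.026, -0.002]
contact_force: [0.2, -0.3, -0.1]
gripper_width: 0.654
```

Emit:
{"method": "apply_moves", "body": {
  "increments": [
    [0,0,-25,0,0,0,-0.3],
    [0,0,-30,0,0,0,-0.3],
    [0,0,-30,0,0,0,-1],
    [0,0,-25,0,0,0,-1],
    [0,0,-10,0,0,0,-1],
    [0,15,0,0,0,0,-1],
    [0,30,0,0,0,0,-1],
    [0,40,0,0,0,0,-1]
  ]
}}

```text
t: 40.05
eef_pos: [0.6062, -0.1341, 0.1851]
tool_rot: [-0.0, 1.0, -0.023, 0.002]
contact_force: [0.7, -0.6, -0.1]
gripper_width: 1.003
```

Emit:
{"method": "apply_moves", "body": {
  "increments": [
    [-10,40,0,0,0,0,-1],
    [-15,30,0,0,0,0,-1],
    [-15,20,0,0,0,0,-1],
    [-5,5,0,0,0,0,-1],
    [0,0,0,0,0,0,-1],
    [0,0,0,0,0,0,-1],
    [0,0,0,0,0,0,-1],
    [0,0,0,0,0,0,-1]
  ]
}}

```text
t: 41.05
eef_pos: [0.5512, -0.2356, 0.1788]
tool_rot: [-0.001, 1.0, -0.026, -0.003]
contact_force: [0.1, -0.1, 0.3]
gripper_width: 1.001
```

```bash
python3 - <<'E'
from h import *
rel([.5602,-.2918,.064],tool_yaw=np.radians(-3))
snap("side","s16",(230,80,430,230),4)
snap("top","t16",(300,130,460,250),5)
E
```

```text
pos [ 0.5512 -0.2356  0.1788] yaw -3.0 d [array([ 12.5,  55.8, 114.7]), array([-0.1,  0.3,  0. ]), array([  -0.5,   -0.1, -180. ])] w 1.0012548613344445 F [ 0.1013 -0.1101  0.2893] q7 0.07589433050163456 t 41.05
```

View pics/s16.png

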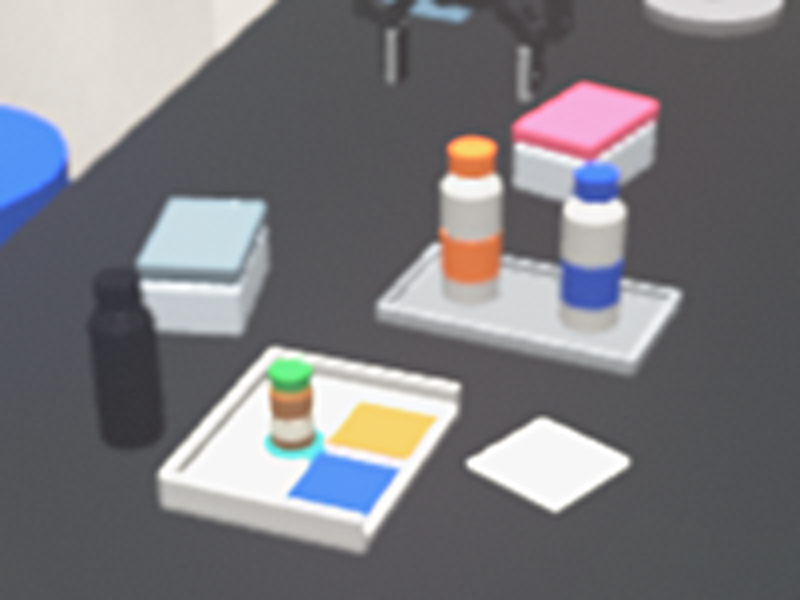

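View pics/t16.png

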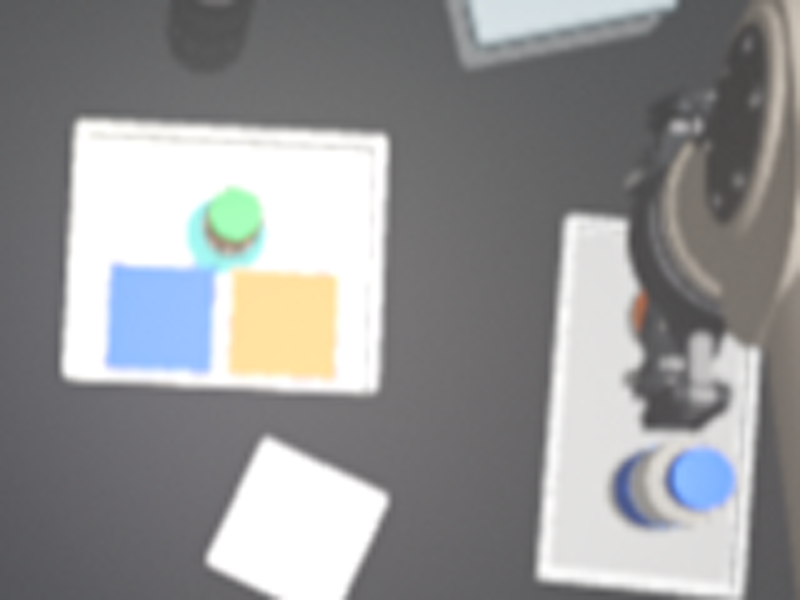

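The green vial stands on the spot: its cap is at (233,215) in the top crop and it was released at (.6095,-.0498). I'll go back for the orange bottle.

Emit:
{"method": "apply_moves", "body": {
  "increments": [
    [6,25,0,0,0,0,-1],
    [4,20,0,0,0,0,-1],
    [2,8,0,0,0,0,-1],
    [0,0,0,0,0,0,-1],
    [0,0,10,0,0,0,-1],
    [0,0,12,0,0,0,-1],
    [0,0,3,0,0,0,-1],
    [0,0,0,0,0,0,-1]
  ]
}}

```text
t: 42.15
eef_pos: [0.5606, -0.2871, 0.1512]
tool_rot: [-0.002, 1.0, -0.024, -0.003]
contact_force: [0.9, 0.1, -0.1]
gripper_width: 1.0
```

```bash
python3 - <<'E'
from h import *
rel([.5602,-.2918,.064],tool_yaw=np.radians(-3))
C=lambda u,v,z:ray("top",*crop(u,v,300,130,5),z)
print("green",C(233,215,.066))
E
```

```text
pos [ 0.5606 -0.2871  0.1512] yaw -2.7 d [array([ 0.4,  5. , 87.2]), array([-0.2,  0.4,  0.3]), array([  -0.6,   -0.3, -179.7])] w 1.0003936072872348 F [ 0.9011  0.0629 -0.144 ] q7 0.14503726623272634 t 42.15
green [ 0.6092 -0.0502  0.066 ]
```

Emit:
{"method": "apply_moves", "body": {
  "increments": [
    [0,5,10,-0.2,0.4,0.3,-1],
    [0,0,20,0,0,0,-1],
    [0,0,22,0,0,0,-1],
    [0,0,15,0,0,0,-1],
    [0,0,6,0,0,0,-1],
    [0,0,2,0,0,0,-1],
    [0,0,0,0,0,0,-1],
    [0,0,0,0,0,0,-1]
  ],
  "grip_force": 40
}}

```text
t: 43.15
eef_pos: [0.5606, -0.2926, 0.0715]
tool_rot: [0.0, 1.0, -0.027, 0.001]
contact_force: [0.7, 0.8, 0.3]
gripper_width: 0.998
```

```bash
python3 - <<'E'
from h import *
rel([.5602,-.2918,.064],tool_yaw=np.radians(-3))
E
```

```text
pos [ 0.5606 -0.2926  0.0715] yaw -3.1 d [array([-0.5, -0.8,  7.5]), array([ 0. , -0.1, -0.1]), array([ -0.1,  -0.1, 179.9])] w 0.9975254902301626 F [0.7428 0.7805 0.3288] q7 0.1072111649983704 t 43.15
```

Emit:
{"method": "apply_moves", "body": {
  "increments": [
    [0,-1,4,0,0,0,-1],
    [0,0,2,0,0,0,-1],
    [0,0,0,0,0,0,1],
    [0,0,0,0,0,0,1],
    [0,0,0,0,0,0,1],
    [0,0,0,0,0,0,1],
    [0,0,0,0,0,0,1],
    [0,0,0,0,0,0,1]
  ]
}}

```text
t: 44.15
eef_pos: [0.5611, -0.2919, 0.0663]
tool_rot: [0.001, 1.0, -0.027, 0.001]
contact_force: [-0.3, 0.3, 1.9]
gripper_width: 0.502
```

```bash
python3 - <<'E'
from h import *
rel([.558,-.0807,.16],tool_yaw=np.radians(-3))
E
```

```text
pos [ 0.5611 -0.2919  0.0663] yaw -3.1 d [array([ -14.1, -210.6,  -94. ]), array([ 0.1, -0.2, -0.1]), array([ -0.2,  -0.1, 179.9])] w 0.5016112629708066 F [-0.3003  0.3342  1.8903] q7 0.10230202233121131 t 44.15
```

Emit:
{"method": "apply_moves", "body": {
  "increments": [
    [0,0,-10,0,0,0,1],
    [0,0,-20,0,0,0,1],
    [0,0,-25,0,0,0,1],
    [0,0,-25,0,0,0,1],
    [0,0,-20,0,0,0,1],
    [0,0,0,0,0,0,1],
    [-1,-20,0,0,0,0,1],
    [-2,-35,0,0,0,0,1]
  ]
}}

```text
t: 45.15
eef_pos: [0.56, -0.2369, 0.1736]
tool_rot: [0.001, 1.0, -0.029, 0.002]
contact_force: [0.1, 0.7, -1.9]
gripper_width: 0.5
```

```bash
python3 - <<'E'
from h import *
rel([.558,-.0807,.16],tool_yaw=np.radians(-3))
E
```

```text
pos [ 0.56   -0.2369  0.1736] yaw -3.3 d [array([ -11.2, -155.8,   13.2]), array([ 0.2, -0.2, -0.3]), array([ -0.4,  -0.2, 179.7])] w 0.4996282156612888 F [ 0.1361  0.7128 -1.9229] q7 0.06168424043734479 t 45.15
```

Emit:
{"method": "apply_moves", "body": {
  "increments": [
    [-3,-40,0,0,0,0,1],
    [-3,-40,0,0,0,0,1],
    [-3,-32,0,0,0,0,1],
    [-1,-15,0,0,0,0,1],
    [0,-5,0,0,0,0,1],
    [0,0,0,0,0,0,1],
    [0,0,0,0,0,0,1],
    [0,0,0,0,0,0,1]
  ]
}}

```text
t: 46.15
eef_pos: [0.5532, -0.0933, 0.1691]
tool_rot: [-0.0, 1.0, -0.026, -0.002]
contact_force: [-0.2, -0.1, -2.9]
gripper_width: 0.503
```

```bash
python3 - <<'E'
from h import *
rel([.558,-.0807,.0745],tool_yaw=np.radians(-3))
E
```

```text
pos [ 0.5532 -0.0933  0.1691] yaw -3.0 d [array([  4.5, -12.8,  94.6]), array([-0. ,  0.2, -0. ]), array([  0.3,   0. , 180. ])] w 0.5027728792361087 F [-0.1959 -0.1353 -2.8818] q7 -0.18235210585323164 t 46.15
```

Emit:
{"method": "apply_moves", "body": {
  "increments": [
    [3,-8,0,0,0,0,1],
    [1,-4,10,0,0,0,1],
    [0,0,20,0,0,0,1],
    [0,0,20,0,0,0,1],
    [0,0,12,0,0,0,1],
    [0,0,4,0,0,0,1],
    [0,0,0,0,0,0,1],
    [0,0,0,0,0,0,1]
  ]
}}

```text
t: 47.15
eef_pos: [0.559, -0.0805, 0.1]
tool_rot: [-0.001, 1.0, -0.027, -0.001]
contact_force: [-0.0, 0.3, -2.3]
gripper_width: 0.502
```

```bash
python3 - <<'E'
from h import *
rel([.558,-.0807,.0745],tool_yaw=np.radians(-3))
snap("side","s17",(230,80,430,230),4)
E
```

```text
pos [ 0.559  -0.0805  0.1   ] yaw -3.1 d [array([-0.9,  0.3, 25.5]), array([-0.1,  0.2, -0.1]), array([  0.2,   0.1, 179.9])] w 0.5018095794564332 F [-0.0254  0.2918 -2.2816] q7 -0.2573622370998837 t 47.15
```

View pics/s17.png

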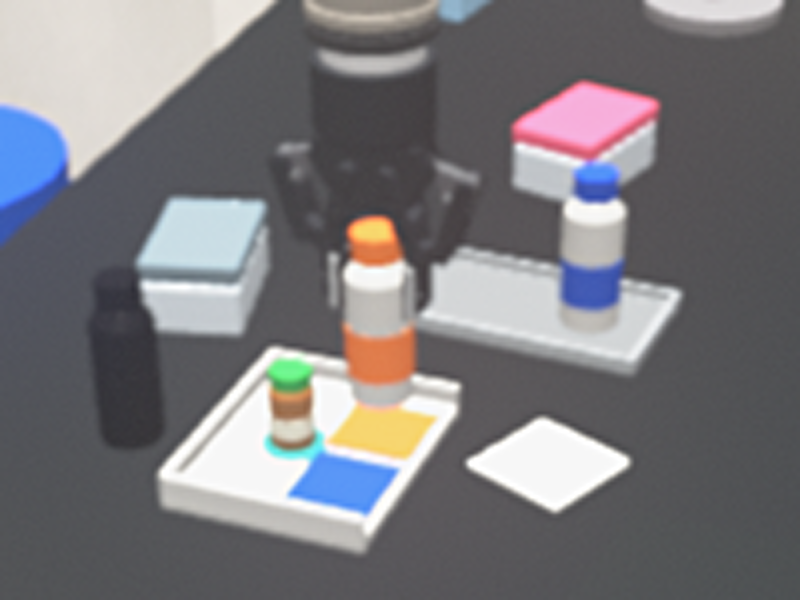

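The orange bottle is above its pad, held upright and clear of the green vial. I'll lower it.

Emit:
{"method": "apply_moves", "body": {
  "increments": [
    [-1,0,8,0,0,0,1],
    [0,0,8,0,0,0,1],
    [0,0,5,0,0,0,1],
    [0,0,2,0,0,0,1],
    [0,0,1,0,0,0,1],
    [0,0,0,0,0,0,1],
    [0,0,0,0,0,0,1],
    [0,0,0,0,0,0,1]
  ]
}}

```text
t: 48.2
eef_pos: [0.5586, -0.0806, 0.0752]
tool_rot: [-0.0, 1.0, -0.027, -0.0]
contact_force: [-0.9, -0.5, -2.9]
gripper_width: 0.499
```

```bash
python3 - <<'E'
from h import *
rel([.558,-.0807,.0745],tool_yaw=np.radians(-3))
E
```

```text
pos [ 0.5586 -0.0806  0.0752] yaw -3.1 d [array([-0.6,  0.1,  0.7]), array([-0. ,  0. , -0.1]), array([  0.1,   0.1, 179.9])] w 0.4992602772679037 F [-0.8666 -0.511  -2.9421] q7 -0.2769384638242328 t 48.2
```

Emit:
{"method": "apply_moves", "body": {
  "increments": [
    [-0.5,0,1.5,0,0,0,1],
    [0,0,0,0,0,0,1],
    [0,0,0,0,0,0,-1],
    [0,0,0,0,0,0,-1],
    [0,0,0,0,0,0,-1],
    [0,0,0,0,0,0,-1],
    [0,0,0,0,0,0,-1],
    [0,0,-10,0,0,0,-1]
  ]
}}

```text
t: 49.2
eef_pos: [0.5585, -0.0806, 0.0844]
tool_rot: [-0.0, 1.0, -0.027, 0.0]
contact_force: [-0.3, -0.1, 0.1]
gripper_width: 0.999
```

Emit:
{"method": "apply_moves", "body": {
  "increments": [
    [0,0,-25,0,0,0,-1],
    [0,0,-30,0,0,0,-1],
    [0,0,-25,0,0,0,-1],
    [0,0,-10,0,0,0,-1],
    [-4,15,0,0,0,0,-1],
    [-12,35,0,0,0,0,-1],
    [-15,40,0,0,0,0,-1],
    [-15,40,0,0,0,0,-1]
  ]
}}

```text
t: 50.2
eef_pos: [0.5034, -0.2104, 0.1769]
tool_rot: [-0.001, 1.0, -0.024, -0.001]
contact_force: [0.9, -0.3, 0.1]
gripper_width: 1.0
```

```bash
python3 - <<'E'
from h import *
rel([.4658,-.2775,.16],tool_yaw=np.radians(-3))
snap("side","s18",(230,80,430,230),4)
snap("top","t18",(300,130,460,250),5)
E
```

```text
pos [ 0.5034 -0.2104  0.1769] yaw -2.7 d [array([-34.4,  68.8,  16.8]), array([-0.1,  0.1,  0.3]), array([  -0.1,   -0.2, -179.7])] w 0.9996225797210497 F [ 0.9115 -0.3018  0.1091] q7 0.07551419746156955 t 50.2
```

View pics/s18.png

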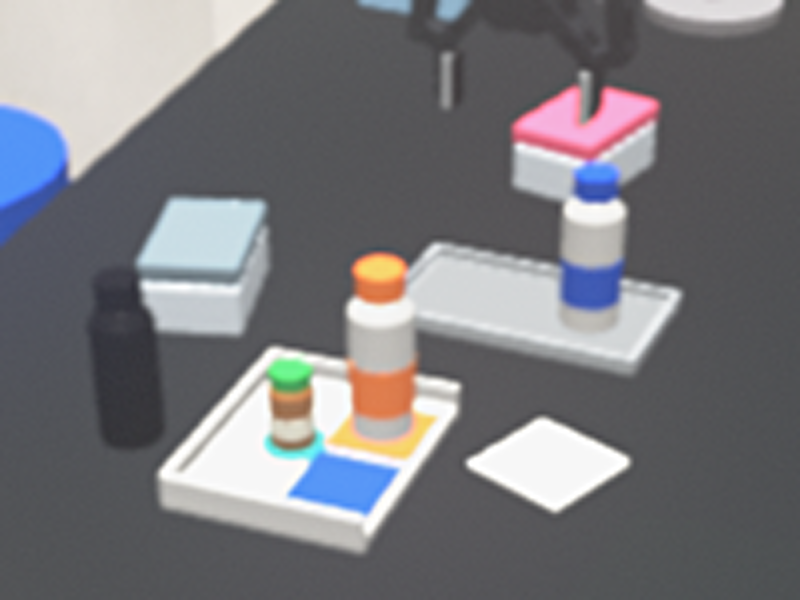

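View pics/t18.png

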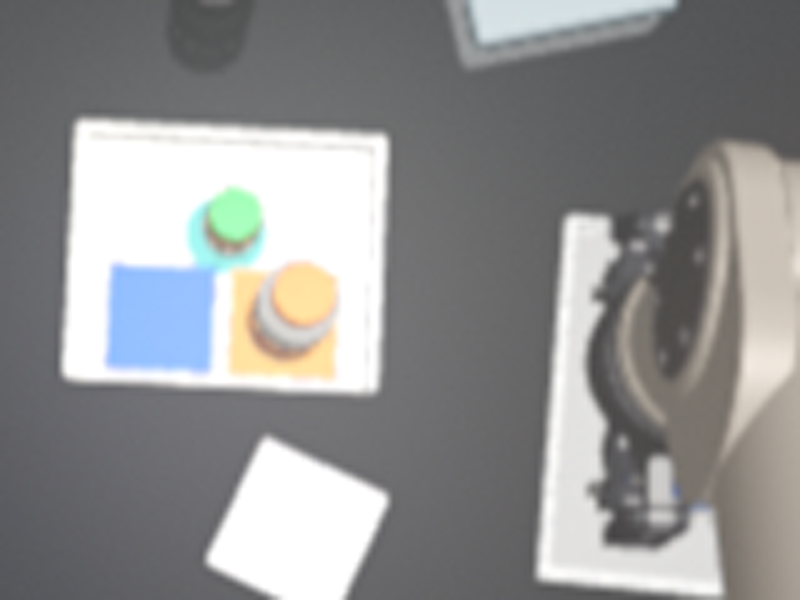

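Orange stands on its pad, with its cap at (304,293) in the top crop, about (.558,-.081). Now blue.

Emit:
{"method": "apply_moves", "body": {
  "increments": [
    [-14,30,0,0,0,0,-1],
    [-10,20,0,0,0,0,-1],
    [-5,10,0,0,0,0,-1],
    [0,0,0,0,0,0,-1],
    [0,0,5,0,0,0,-1],
    [0,0,8,0,0,0,-1],
    [0,0,0,0,0,0,-1],
    [0,0,0,0,0,0,-1]
  ]
}}

```text
t: 51.3
eef_pos: [0.4656, -0.2731, 0.1583]
tool_rot: [-0.002, 1.0, -0.027, -0.005]
contact_force: [1.2, 0.3, 0.1]
gripper_width: 1.002
```

```bash
python3 - <<'E'
from h import *
rel([.465,-.2785,.066],tool_yaw=np.radians(-3))
E
```

```text
pos [ 0.4656 -0.2731  0.1583] yaw -3.1 d [array([ 0.6,  5.8, 92.3]), array([-0.2,  0.5, -0.1]), array([  0.8,   0.3, 179.9])] w 1.0021679278428528 F [1.1584 0.2989 0.0921] q7 0.20096877100067123 t 51.3
```

Emit:
{"method": "apply_moves", "body": {
  "increments": [
    [0,5,8,-0.2,0.5,0,-1],
    [0,0,20,0,0,0,-1],
    [0,0,20,0,0,0,-1],
    [0,0,18,0,0,0,-1],
    [0,0,8,0,0,0,-1],
    [0,0,3,0,0,0,-1],
    [0,0,0,0,0,0,-1],
    [0,0,0,0,0,0,-1]
  ]
}}

```text
t: 52.3
eef_pos: [0.4661, -0.2805, 0.0793]
tool_rot: [0.001, 1.0, -0.028, 0.002]
contact_force: [0.7, -1.1, 0.0]
gripper_width: 0.999
```

```bash
python3 - <<'E'
from h import *
rel([.465,-.2785,.066],tool_yaw=np.radians(-3))
E
```

```text
pos [ 0.4661 -0.2805  0.0793] yaw -3.2 d [array([-1.3, -2. , 13.2]), array([ 0.1, -0.2, -0.2]), array([ -0.4,  -0.2, 179.8])] w 0.9991641617704361 F [ 0.7299 -1.1067  0.0202] q7 0.1530923216886148 t 52.3
```

Emit:
{"method": "apply_moves", "body": {
  "increments": [
    [-1,-2,6,0,-0.2,0,-1],
    [0,0,5,0,0,0,-1],
    [0,0,2,0,0,0,-1],
    [0,0,0,0,0,0,1],
    [0,0,0,0,0,0,1],
    [0,0,0,0,0,0,1],
    [0,0,0,0,0,0,1],
    [0,0,0,0,0,0,1]
  ]
}}

```text
t: 53.3
eef_pos: [0.4655, -0.2786, 0.0664]
tool_rot: [0.002, 1.0, -0.028, 0.001]
contact_force: [-0.7, 0.3, 0.3]
gripper_width: 0.501
```

```bash
python3 - <<'E'
from h import *
rel([.5613,-.0125,.18],tool_yaw=np.radians(-3))
E
```

```text
pos [ 0.4655 -0.2786  0.0664] yaw -3.2 d [array([  81. , -270.6, -114.4]), array([ 0.2, -0.1, -0.2]), array([ -0.1,  -0.3, 179.8])] w 0.5011539328325163 F [-0.7029  0.2878  0.2533] q7 0.1383157426200348 t 53.3
```

Emit:
{"method": "apply_moves", "body": {
  "increments": [
    [0,0,-10,0,0,0,1],
    [0,0,-20,0,0,0,1],
    [0,0,-28,0,0,0,1],
    [0,0,-28,0,0,0,1],
    [0,0,-20,0,0,0,1],
    [0,0,-5,0,0,0,1],
    [0,0,0,0,0,0,1],
    [0,0,0,0,0,0,1]
  ]
}}

```text
t: 54.3
eef_pos: [0.4637, -0.2774, 0.181]
tool_rot: [0.001, 1.0, -0.027, -0.001]
contact_force: [-0.2, -0.5, -3.2]
gripper_width: 0.497
```

```bash
python3 - <<'E'
from h import *
rel([.5613,-.0125,.18],tool_yaw=np.radians(-3))
snap("side","s19",(250,40,450,190),4)
E
```

```text
pos [ 0.4637 -0.2774  0.181 ] yaw -3.1 d [array([  82.9, -269.8,    0.4]), array([ 0.1,  0.1, -0.1]), array([  0.1,  -0.2, 179.9])] w 0.4969947086787465 F [-0.2128 -0.4614 -3.1809] q7 0.22006375563854327 t 54.3
```

View pics/s19.png

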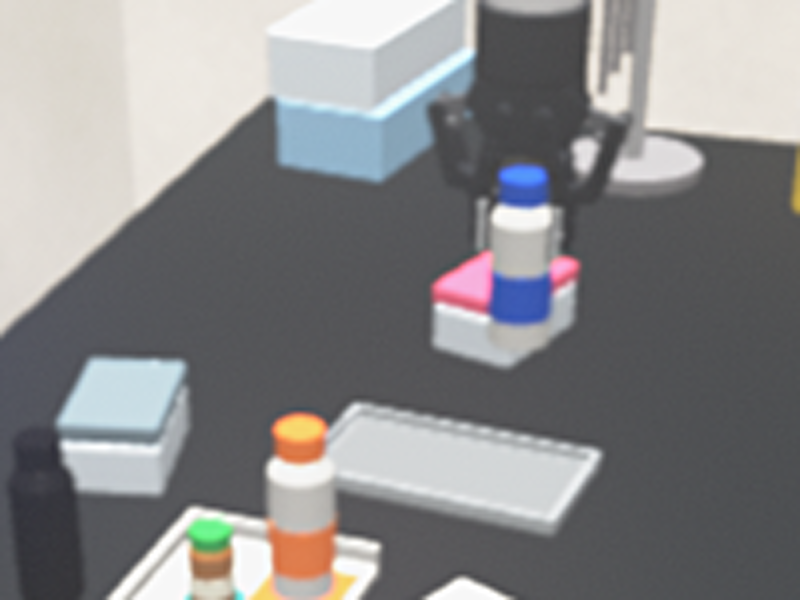

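Blue is upright. I'll carry it sideways in front of the rack first, then into the rack, so it stays clear of the orange bottle.

Emit:
{"method": "apply_moves", "body": {
  "increments": [
    [-1,-20,0,0,0,0,1],
    [-1,-35,0,0,0,0,1],
    [-1,-42,0,0,0,0,1],
    [-1,-42,0,0,0,0,1],
    [-1,-42,0,0,0,0,1],
    [-1,-35,0,0,0,0,1],
    [-1,-20,0,0,0,0,1],
    [0,-8,0,0,0,0,1]
  ]
}}

```text
t: 55.35
eef_pos: [0.4655, -0.0163, 0.1771]
tool_rot: [-0.001, 1.0, -0.024, -0.004]
contact_force: [-0.8, 0.1, -2.3]
gripper_width: 0.502
```

```bash
python3 - <<'E'
from h import *
rel([.5613,-.0125,.18],tool_yaw=np.radians(-3))
E
```

```text
pos [ 0.4655 -0.0163  0.1771] yaw -2.8 d [array([95.5, -8.5, -3.6]), array([-0.1,  0.5,  0.2]), array([  -0.8,   -0.2, -179.8])] w 0.5023542894487545 F [-0.7653  0.084  -2.3285] q7 -0.29913357230203913 t 55.35
```

Emit:
{"method": "apply_moves", "body": {
  "increments": [
    [5,-4,0,0,0.4,0,1],
    [20,-2,0,0,0,0,1],
    [25,-1,0,0,0,0,1],
    [22,-1,0,0,0,0,1],
    [12,0,0,0,0,0,1],
    [4,0,0,0,0,0,1],
    [0,0,0,0,0,0,1],
    [0,0,0,0,0,0,1]
  ]
}}

```text
t: 56.35
eef_pos: [0.5545, -0.0164, 0.175]
tool_rot: [0.0, 1.0, -0.027, -0.002]
contact_force: [0.6, -0.8, -1.8]
gripper_width: 0.502
```

```bash
python3 - <<'E'
from h import *
rel([.5613,-.0125,.0745],tool_yaw=np.radians(-3))
E
```

```text
pos [ 0.5545 -0.0164  0.175 ] yaw -3.1 d [array([  7. ,  -4.3, 100.4]), array([ 0. ,  0.3, -0.1]), array([  0.4,  -0. , 179.9])] w 0.5015207687556932 F [ 0.5824 -0.772  -1.8314] q7 -0.34095197762399787 t 56.35
```

Emit:
{"method": "apply_moves", "body": {
  "increments": [
    [6,-4,5,0,0.2,0,1],
    [0,0,15,0,0,0,1],
    [0,0,20,0,0,0,1],
    [0,0,18,0,0,0,1],
    [0,0,8,0,0,0,1],
    [0,0,2,0,0,0,1],
    [0,0,0,0,0,0,1],
    [0,0,0,0,0,0,1]
  ]
}}

```text
t: 57.35
eef_pos: [0.56, -0.0122, 0.1026]
tool_rot: [0.0, 1.0, -0.027, -0.001]
contact_force: [0.0, -0.1, -1.7]
gripper_width: 0.499
```

```bash
python3 - <<'E'
from h import *
rel([.5613,-.0125,.0745],tool_yaw=np.radians(-3))
snap("side","s20",(230,80,430,230),4)
E
```

```text
pos [ 0.56   -0.0122  0.1026] yaw -3.1 d [array([ 1.3,  0.2, 28.1]), array([ 0. ,  0.1, -0.1]), array([  0.1,  -0. , 179.9])] w 0.4986034354004077 F [ 0.027  -0.149  -1.6641] q7 -0.406810992113742 t 57.35
```

View pics/s20.png

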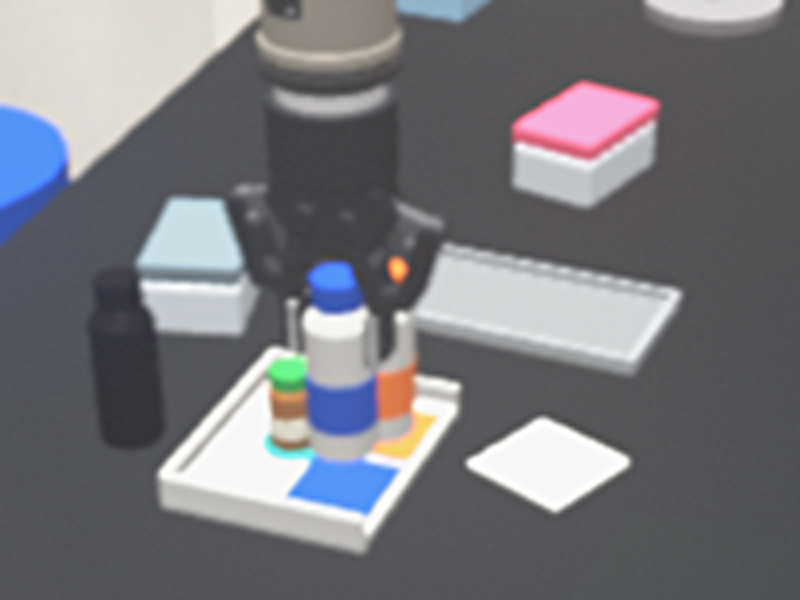

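Blue is above its pad and clear of its neighbours. I'll lower it.

Emit:
{"method": "apply_moves", "body": {
  "increments": [
    [1,0,9,0,0,0,1],
    [0,0,9,0,0,0,1],
    [0,0,5,0,0,0,1],
    [0,0,2,0,0,0,1],
    [0,0,1,0,0,0,1],
    [0,0,0,0,0,0,1],
    [0,0,0,0,0,0,1],
    [0,0,0,0,0,0,1]
  ]
}}

```text
t: 58.4
eef_pos: [0.5617, -0.0123, 0.0755]
tool_rot: [0.0, 1.0, -0.027, 0.0]
contact_force: [-0.1, -0.1, -2.5]
gripper_width: 0.5
```

```bash
python3 - <<'E'
from h import *
rel([.5613,-.0125,.0745],tool_yaw=np.radians(-3))
E
```

```text
pos [ 0.5617 -0.0123  0.0755] yaw -3.1 d [array([-0.4,  0.2,  1. ]), array([ 0. , -0. , -0.1]), array([ -0. ,  -0. , 179.9])] w 0.5003337435809221 F [-0.0975 -0.0939 -2.4796] q7 -0.4299632083289704 t 58.4
```

Emit:
{"method": "apply_moves", "body": {
  "increments": [
    [0,0,1.5,0,0,0,1],
    [0,0,0,0,0,0,1],
    [0,0,0,0,0,0,-1],
    [0,0,0,0,0,0,-1],
    [0,0,0,0,0,0,-1],
    [0,0,0,0,0,0,-1],
    [0,0,0,0,0,0,-1],
    [0,0,-10,0,0,0,-1]
  ]
}}

```text
t: 59.4
eef_pos: [0.5621, -0.0122, 0.0846]
tool_rot: [0.0, 1.0, -0.027, 0.0]
contact_force: [0.0, -0.3, 0.4]
gripper_width: 0.999
```

Emit:
{"method": "apply_moves", "body": {
  "increments": [
    [0,0,-25,0,0,0,-1],
    [0,0,-30,0,0,0,-1],
    [0,0,-30,0,0,0,-1],
    [0,0,-20,0,0,0,-1],
    [0,0,-5,0,0,0,-1],
    [0,20,0,0,0,0,-1],
    [0,40,0,0,0,0,-1],
    [0,45,0,0,0,0,-1]
  ]
}}

```text
t: 60.4
eef_pos: [0.5571, -0.1139, 0.2014]
tool_rot: [-0.001, 1.0, -0.022, 0.002]
contact_force: [1.0, -1.4, -0.8]
gripper_width: 1.001
```

Emit:
{"method": "apply_moves", "body": {
  "increments": [
    [0,45,0,0,0,0,-1],
    [0,45,0,0,0,0,-1],
    [0,45,0,0,0,0,-1],
    [0,20,0,0,0,0,-1],
    [0,5,0,0,0,0,-1],
    [0,0,0,0,0,0,-1],
    [0,0,0,0,0,0,-1],
    [0,0,0,0,0,0,-1]
  ]
}}

```text
t: 61.4
eef_pos: [0.548, -0.2759, 0.198]
tool_rot: [-0.003, 1.0, -0.021, -0.0]
contact_force: [-0.2, 0.0, 0.4]
gripper_width: 1.002
```

```bash
python3 - <<'E'
from h import *
print(bot.get_obs()["eef_pos"])
snap("side","s21",(160,130,460,330),2.6)
snap("top","t21",(300,130,460,250),5)
snap("top","t22",(170,190,310,310),5)
E
```

```text
[ 0.548  -0.2759  0.198 ]
```

View pics/s21.png

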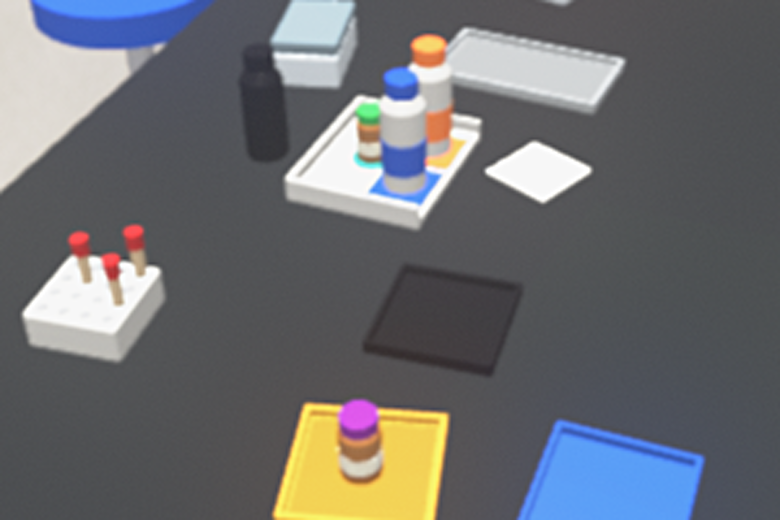

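View pics/t21.png

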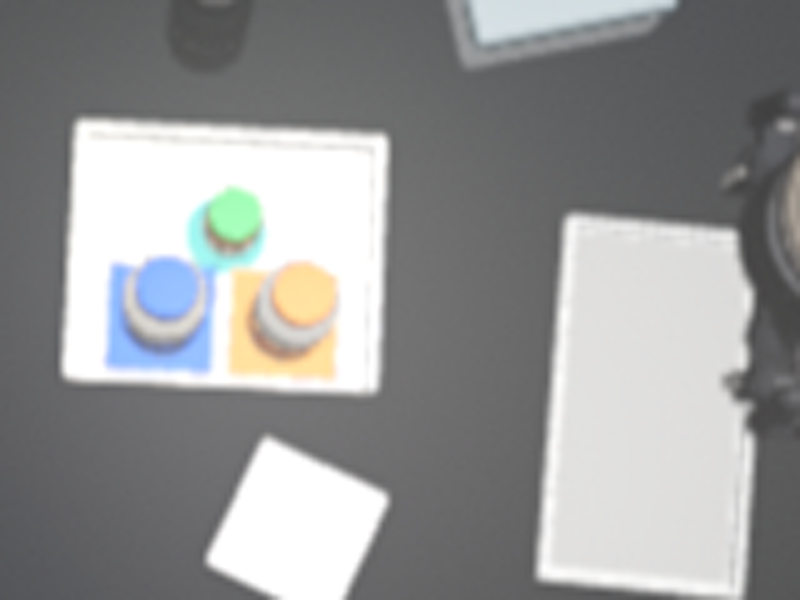

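View pics/t22.png

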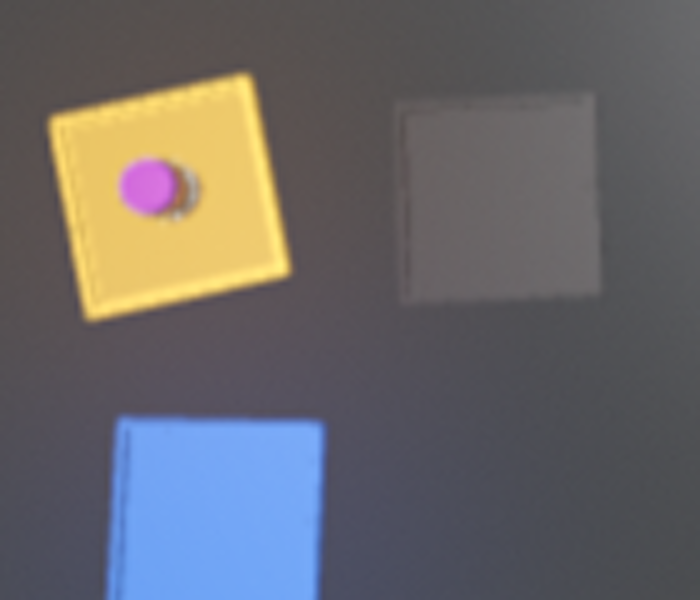

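In the side view all four stand upright. In the top crop the blue cap is at (166,287), orange at (304,293) and green at (233,215), each over its place, and purple at (150,187) is in the yellow tray.

```bash
python3 - <<'E'
from h import *
C=lambda u,v,z:ray("top",*crop(u,v,300,130,5),z)
print("blue",C(166,287,.132),"pad .5613 -.0128");print("orange",C(304,293,.132),"pad .558 -.0807");print("green",C(233,215,.066),"spot .609 -.0497")
print("purple",ray("top",*crop(150,187,170,190,5),.06),"tray .465 .339")
bot.hand_in()
E
```

```text
blue [ 0.561  -0.0124  0.132 ] pad .5613 -.0128
orange [ 0.5578 -0.0811  0.132 ] pad .558 -.0807
green [ 0.6092 -0.0502  0.066 ] spot .609 -.0497
purple [0.4667 0.3363 0.06  ] tray .465 .339
the job is handed in; nothing more can be done
```

The job is done and handed in, at about 61 s of the 120 s allowed. The hand-in reports no verdict, so the result rests on my own last checks.

I set both bottles in the grey tray, stood the purple vial in the yellow tray, and stood the green vial on the teal spot. Then I returned orange and blue to the pads of their own colour. I left the white tube rack alone.

**Positions:** in the last top image, blue, orange and green were each within about 1 mm of their targets, against a 12 mm limit. The purple vial was about 3 mm from the centre of its tray.

**State:** in the last images everything stood upright and the open gripper was clear of it all.

**Disagreement:** early on, the side camera differed from the top one by up to 5 mm. I used the top camera because it matched the arm's own placing position.

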